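# Load the drill jig with the push stick and lock it

### The job

Load the drill jig: swing its cam lever over to free the guide, set all the aluminium jig blocks that lie on the bench in a row in the jig's open bay, and feed them with the held wooden push stick, under the drill plate, until the row is fully home against the end stop; then swing the lever back to lock them in. Stand the push stick back on its rubber mat, handle up, and set the spray can in front of the vice upright in the drip tray, ready for drilling. Do not tip the can over, do not push the blocks under the plate with the fingers, and leave everything else where it is.

Things in the scene. Friction and masses are not known exactly. Their poses are not given: they have to be found in the camera images.
- drill_jig: Fixed drill jig on a dark steel base plate (x -150..140, y -50..50 mm, 8 mm thick). Origin: underside of the plate, at bench level. x is the feed direction, z up. A channel runs along y = 0, its floor 8 mm above the bench: first the open loading bay, then the covered guide, then the end stop.
- guide_mouth (a point): Channel floor at the mouth of the covered guide (jig x = -5 mm), axes as the jig's. Before it lies the open bay, x -150..-5 mm: open above and at its rear end, 32 mm wide between walls 9 mm high over the floor (top 17 mm above the bench), narrowing to 28 mm over the last 25 mm. The guide behind the mouth is 28 mm wide and 30 mm high inside, under the steel drill plate (top 44 mm above the bench).
- end_stop (a point): Channel floor at the face of the end stop (jig x = 128 mm), axes as the jig's. The locked lever's tooth hangs in the guide at jig x 18..26 mm; three blocks in a row (96 mm) fit between tooth and stop.
- lever_pivot (a point): Hinge axis of the cam lever, on the +y side of the jig (jig x 22, y 38, z 32 mm). The hinge axis runs along the jig's x.
- lever_ball (a point): Centre of the black ball (20 mm diameter) at the top of the cam lever, 100 mm from the hinge axis, on a 10 mm steel rod. It can be pinched from above across the jig's x and led along its arc.
- cam_lever (a joint): Cam lever, 0..1.2 rad. 0: locked, the ball leans 35 degrees to the jig's -y side over the guide, and a tooth hangs through the slotted drill plate and bars the guide. 1.2: freed, the ball leans 34 degrees to the +y side, tooth above the plate. Stays where left; needs 1 to 2 N at the ball. Starts locked.
- block_0_center (a point): Centre of a loose aluminium jig block (one of four alike; two or three are present, the rest read None), 32 mm long (its x) x 25 mm wide (its y) x 26 mm high, about 60 g, centre 13 mm above its underside. It enters the guide only lengthwise.
- block_1_center (a point): Centre of a loose aluminium jig block (one of four alike; two or three are present, the rest read None), 32 mm long (its x) x 25 mm wide (its y) x 26 mm high, about 60 g, centre 13 mm above its underside. It enters the guide only lengthwise.
- block_2_center (a point): Centre of a loose aluminium jig block (one of four alike; two or three are present, the rest read None), 32 mm long (its x) x 25 mm wide (its y) x 26 mm high, about 60 g, centre 13 mm above its underside. It enters the guide only lengthwise.
- block_3_center (a point): Centre of a loose aluminium jig block (one of four alike; two or three are present, the rest read None), 32 mm long (its x) x 25 mm wide (its y) x 26 mm high, about 60 g, centre 13 mm above its underside. It enters the guide only lengthwise.
- push_stick: Loose wooden push stick: bar 170 long (its x, nose at +x) x 20 wide x 16 mm high with a handle on top; total height 51 mm, about 0.12 kg. Origin: centre of the underside, z up. Starts standing on the mat, handle up.
- stick_handle (a point): Centre of the push stick's handle, a block 40 long x 18 wide x 36 mm high, 45 mm behind the bar's middle; this point is 33 mm above the stick's underside, the handle reaches from 15 to 51 mm. Grip across its 18 mm width (its y).
- stick_nose (a point): Middle of the steel-tipped nose face of the push stick, 130 mm ahead of the handle centre, 8 mm above the stick's underside.
- stick_mat: Fixed rubber mat 200 (its x) x 60 x 3 mm; origin at the centre of its underside, on the bench.
- can_cap (a point): Centre of the orange cap of the loose spray can on the bench in front of the vice: 66 mm diameter, 189 mm high, about 0.26 kg; the cap is 62 mm wide, 151 to 189 mm above the foot; this point is on the axis, 170 mm above the foot. (Another can, far back at the left, is not meant.)
- can_base (a point): Centre of the foot of that spray can; z is the can's axis.
- drip_tray: Fixed square steel tray 110 x 110 mm, 9 mm high, wall and floor 3 mm; origin at the centre of its underside, on the bench. The can stands on its flat inner floor.
- chuck: Bystander: drill chuck standing on the bench behind the jig, 54 mm diameter, 82 mm high; origin under its centre.
- collet: Bystander: steel collet standing behind the jig, 32 mm diameter, 100 mm high; origin under its centre.
- bolt: Bystander: hexagon bolt standing on its head near the front edge, 21 mm wide, 52 mm high; origin under its centre.
Things that resemble listed ones, but are neither listed nor needed, are in the scene too. Leave any red look-alike of the part that bears block_0_center alone. Leave any red look-alike of the part that bears block_3_center alone.

How it is judged:
By the outcome, as a careful person would: the job done as asked, in the order asked, and still so for the second after the job is handed in, with the robot touching nothing.
Of block_0, block_1, block_2, block_3 only 2 to 3 are there at a start; the rules pass over those that are not, and their reading is None.
At some moment in a run one of block_0, block_1, block_2, block_3 may be knocked a few centimetres aside while the robot is not near it.
It also fails if it takes over 200 s, if anything falls off the work surface, if the arm or the gripper's body presses on something with over 40 N, if the wrist force passes 120 N, or if a joint passes its speed limit or range.

### The arm

A 6-joint arm with a two-finger parallel gripper is mounted at the origin on a cart in front of the work surface, level with it; the furniture and walls round the work are solid. World frame = base frame: x ahead of the robot, y to its left, z up, the work surface at z = 0. Lengths are in m, angles in rad, forces in N, time in s.
With the tool pointing down it reaches from about 0.35 to 0.975 m from the base axis. Payload 4.9 kg.
Tool frame: the origin (TCP) lies midway between the tips of the shut fingers; the grasp point (between the pads) lies 19 mm behind it; z points along the fingers, y is the direction in which the jaws open and shut (so a half turn about z gives the same grasp; the last joint's range is limited). The gripper opens to 85 mm and grips with 20 to 120 N. Pads are 22 mm wide; open, the fingers measure 114 mm over their backs; the gripper's body (76 mm by 85 mm) begins 54 mm behind the grasp point. The pads swing forward as they close: fully open they stand 13 mm farther back than shut.
Start: joints at [-1.454, 0.053, 1.613, -0, 1.476, -0.119], TCP at [0.146, -0.608, 0.231] pointing down, gripper open.
Joint ranges: [-3.01, 3.01], [-1.01, 2.22], [0.06, 2.58], [-1.02, 4.17], [0.09, 2.62], [-3.14, 3.14]. Speed limits (rad/s): [2.57, 2.57, 3.14, 3.14, 3.14, 3.14].

### API

Orientations are given as a unit quaternion [w, x, y, z].
In Python, from plant import state, grab_frame, camera_params, job_done, boxes_of gives the robot as it stands.
- The arm moves only by the tool step_arm, never from a script. Its argument "steps" is a list of rows, each a list of 4 numbers: the shift along the tool's x, y, z in mm, then the turn about the tool's z in degrees. A call has 1 to 8 rows; each row shifts and turns the pose as measured when the row begins, along the tool's axes as they then stand; what a row does not reach is not made up. A row lasts 1/10 s, in which the tool goes at most 50 mm and 8.59 degrees, less where a joint would pass 70% of its speed; a pose out of reach is approached as far as the arm can. A call is refused whole if a number of a shift passes 50 or a number of a turn 8.59, either way. A call with a gripper value outside its range is refused whole. "claw" is the opening in per cent of the stroke, from 0 (shut) to 100 (fully open), set as the call begins (left out, the last holds). The fingers move at their own pace and stop on an object; the grip force is fixed at half the most. Time passes only in rows, so rows that do not move let the fingers close. It gives the time, the measured TCP pose, the force and the opening at its end, in the units of the state.
- state(): the state, without advancing time (a new reading comes with each control period).
- grab_frame(name): name is "side" or "top"; returns (picture, depth): 420x560x3 uint8, red, green, blue; 420x560 float32, m along the optical axis (not along the pixel's ray), 0 where there is no reading.
- camera_params(name): a dict with "mtx" (3x3 intrinsics, pixels), "extrinsics" (4x4, takes a point from camera to world coordinates). Camera axes: x right, y down, z forward; pixel columns grow to the right and rows downward; lengths in m; the calibration is good to about 2 mm. A picture is of the moment at which its call begins. camera_params takes no time and is no camera call.
- job_done(): hands the job in, once; it reports no verdict.
Trained networks look in the newest picture that a camera, given by its name, has taken for a name from the list of things; names that differ only in an ending like _2 or _b are one class to them, and where a whole thing is asked for, a point or a joint stands for the part that bears it (a point fixed in the world has none). Each returns a list of dicts, best first, with "p" (0 to 1); they miss things now and then, are a little off and sometimes report something else, mostly with a low value. They report only what shows in the picture. A call takes as long as a camera call. They do not tell look-alikes from the thing itself.
- boxes_of(camera, label): "box" ([left, top, width, height] in pixels, round what is visible of it).
The state is a dict: "time": time; "joint_pos": joint angles; "joint_vel": joint speeds; "joint_efforts": joint torques, N m; "tool_pos": TCP position; "tool_rot": TCP orientation; "contact_force": force on the tool from outside, world axes, zero at the start; "ft_torque": the same for the moment, N m; "gripper_width": opening from 0.0 (shut) to 1.0 (fully open).
Only numpy, scipy, OpenCV 4.12 (cv2) and the standard library are available. Lean on these libraries where they do the work, as an engineer would, in place of code of your own. Each camera call takes 0.05 s, during which the arm holds its last target. There are 200 camera calls.

## Working session

There is one attempt and no reset: what is moved stays moved. The work goes in short steps, Python scripts to look and compute and a tool call to move; the robot and the scene stay as the last step left them, time stands still between calls to the robot, and variables do not carry over. Pictures are saved under pics/ and viewed, about 12 in all and at most 16, crops included, and the job is handed in when it is done.

Besides the shell and the picture viewer there is one more tool, called after "Request:" as a command line: name --pt "numbers of a row" for each row, then --argument value for the rest. step_arm: Moves the arm, as the interface text tells. Its arguments: {"type":"object","properties":{"steps":{"type":"array"},"claw":{"type":"number"}},"required":["steps"]}

```bash
ls; mkdir -p pics; cat > h.py <<'E'
import numpy as np, cv2, pickle
from plant import *
def grab(n,save=None):
    im,d=grab_frame(n); c=camera_params(n)
    if save: cv2.imwrite('pics/'+save,im[:,:,::-1])
    np.savez(f'{n}.npz',im=im,d=d,K=c['mtx'],T=c['extrinsics'])
    return im,d
def cloud(n):
    z=np.load(n+'.npz'); d=z['d'];K=z['K'];T=z['T']
    v,u=np.mgrid[:d.shape[0],:d.shape[1]]
    P=np.stack([(u-K[0,2])/K[0,0]*d,(v-K[1,2])/K[1,1]*d,d],-1)
    W=P@T[:3,:3].T+T[:3,3]; W[d==0]=np.nan
    return W
def proj(n,p):
    z=np.load(n+'.npz');K=z['K'];T=z['T']
    q=(np.asarray(p)-T[:3,3])@T[:3,:3]; return (q@K.T)[...,:2]/q[...,2:]
E
python3 - <<'E'
from h import *
s=state();print(s)
for n in['side','top']:
    grab(n,n+'0.png'); c=camera_params(n);print(n,c['mtx'].round(1).tolist(),c['extrinsics'].round(3).tolist())
    for l in ['drill_jig','block_0_center','push_stick','stick_mat','lever_ball','can_cap','can_base','drip_tray','chuck','collet','bolt']:
        print(l,[(np.round(b['box']).astype(int).tolist(),round(b['p'],2)) for b in boxes_of(n,l)][:6])
E
```

```text
pics
{'time': 0.0, 'joint_pos': array([-1.45398176e+00,  5.33750229e-02,  1.61429697e+00, -1.88106788e-05,
        1.47600618e+00, -1.18975535e-01]), 'joint_vel': array([-7.77122687e-05, -7.44467436e-04,  5.32477354e-04, -2.56008088e-03,
        5.60211891e-04, -6.32110810e-04]), 'joint_efforts': array([ 1.48485644e-03, -3.93678403e+01, -3.70177245e+01,  5.75408785e-05,
        6.95483352e-03, -6.61927366e-07]), 'tool_pos': array([ 0.14594364, -0.60707689,  0.23004999]), 'tool_rot': array([-1.04276511e-03,  9.93057778e-01,  1.17622964e-01, -8.23549904e-06]), 'contact_force': array([ 0.45971317, -0.24800277,  0.07545356]), 'ft_torque': array([-0.00333265,  0.04898768, -0.00898155]), 'gripper_width': 1.0004314586198442}
side [[402.0, 0.0, 283.7], [0.0, 402.0, 212.4], [0.0, 0.0, 1.0]] [[0.866, -0.247, 0.434, 0.172], [-0.499, -0.454, 0.738, -0.719], [0.015, -0.856, -0.517, 0.626], [0.0, 0.0, 0.0, 1.0]]
drill_jig [([236, 195, 75, 84], 0.59)]
block_0_center [([370, 311, 17, 21], 0.7), ([346, 278, 18, 20], 0.61), ([255, 202, 21, 24], 0.37)]
push_stick [([246, 263, 30, 58], 0.72)]
stick_mat 
[... 355 characters left out ...]
], 0.81)]
bolt []
top [[450.3, 0.0, 286.5], [0.0, 450.3, 208.9], [0.0, 0.0, 1.0]] [[0.017, -0.986, 0.168, 0.367], [-1.0, -0.019, -0.013, -0.008], [0.016, -0.168, -0.986, 1.39], [0.0, 0.0, 0.0, 1.0]]
drill_jig [([209, 194, 95, 38], 0.84)]
block_0_center [([342, 185, 7, 12], 0.53)]
push_stick [([286, 242, 52, 13], 0.75), ([209, 194, 94, 37], 0.28)]
stick_mat [([276, 240, 67, 25], 0.71), ([209, 193, 96, 38], 0.65)]
lever_ball [([240, 199, 9, 29], 0.6)]
can_cap [([168, 242, 35, 27], 0.65)]
can_base [([168, 244, 34, 25], 0.93), ([397, 224, 14, 9], 0.31)]
drip_tray [([150, 190, 40, 38], 0.64), ([285, 244, 51, 14], 0.38)]
chuck [([243, 197, 8, 30], 0.22)]
collet [([181, 162, 13, 18], 0.58)]
bolt []
```

```bash
python3 - <<'E'
import cv2
a=cv2.imread('pics/top0.png');cv2.imwrite('pics/top0c.png',cv2.resize(a[130:330,130:450],None,fx=2.5,fy=2.5,interpolation=cv2.INTER_CUBIC))
E
```

```text
(no output)
```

View pics/top0c.png

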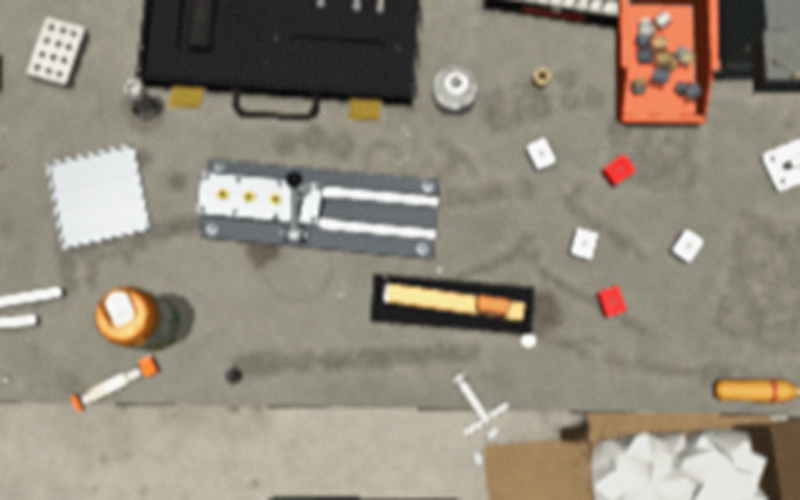

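View pics/side0.png

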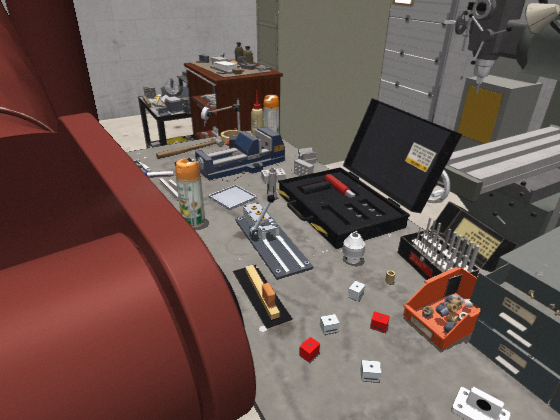

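Side view: the can with the orange cap is at (188,195) and the tray at (233,197). Jig is near (270,240), with the stick on its mat at (262,290). Grey blocks are at (357,291), (330,324) and (371,371), red look-alikes at (380,321) and (310,349). 
Candidates for the blocks in the top crop: grey at (540,153), (585,243) and (688,246) are chosen. Red at (618,170) and (612,301) and the large holed block at (783,163) are left alone. The bay faces image right (world -y), and the lever ball is at (294,180).

```bash
cat >> h.py <<'E'
def rect(P):
    r=cv2.minAreaRect((P*1000).astype(np.float32)); return [np.round(x,1) for x in r]
def comps(n,mask,W,x0=None,minpx=8):
    k,lab,st,ce=cv2.connectedComponentsWithStats(mask.astype(np.uint8))
    for i in range(1,k):
        if st[i,4]>=minpx:
            P=W[lab==i]; print(n,ce[i].round(0),st[i,4],'xyz',np.nanmedian(P,0).round(4),'zmax',np.nanmax(P[:,2]).round(3),rect(P[:,:2]))
E
python3 - <<'E'
from h import *
for n in ['top','side']:
    W=cloud(n); im=np.load(n+'.npz')['im']; hsv=cv2.cvtColor(im,cv2.COLOR_RGB2HSV)
    x,y,z=W[...,0],W[...,1],W[...,2]
    b=(z>-.01)&(z<.01)&(x>.35)&(x<.6)&(y>-.3)&(y<.2); print('benchz',np.median(z[b]))
    roi=(x>.2)&(x<.75)&(y>-.5)&(y<.45)
    print('tops 20-32'); comps(n,roi&(z>.02)&(z<.032),W)
    print('>5mm'); comps(n,roi&(z>.005)&(z<.25),W,minpx=25)
    print('plate'); comps(n,roi&(z>.037)&(z<.05),W)
    wood=(hsv[...,0]<25)&(hsv[...,1]>90)&(hsv[...,2]>120)&roi; print('wood'); comps(n,wood,W,minpx=15)
    dark=(hsv[...,2]<45)&roi&(x<.45)&(abs(z)<.03); print('dark'); comps(n,dark|(wood&(x<.42)&(y<.05)),W,minpx=60)
E
```

```text
benchz 0.0009063769651536102
tops 20-32
top [152. 160.] 35 xyz [0.7454 0.3955 0.0261] zmax 0.03 [array([746.4, 398.3]), array([36.7, 12.5]), np.float64(78.0)]
top [205. 164.] 24 xyz [0.7352 0.2306 0.0285] zmax 0.032 [array([734.5, 229.5]), array([43.8,  8.5]), np.float64(85.3)]
top [240. 166.] 25 xyz [0.731  0.1208 0.0265] zmax 0.032 [array([730.9, 120.6]), array([69. ,  2.5]), np.float64(86.8)]
top [378. 172.] 13 xyz [ 0.722  -0.3106  0.0272] zmax 0.032 [array([ 723.7, -310.9]), array([31.8,  5.6]), np.float64(9.5)]
top [278. 170.] 18 xyz [0.7232 0.0035 0.029 ] zmax 0.032 [array([722.4,   3.4]), array([ 9.1, 27.9]), np.float64(4.6)]
top [410. 172.] 12 xyz [ 0.7226 -0.4122  0.0272] zmax 0.032 [array([ 723.3, -411.9]), array([ 5.2, 26.4]), np.float64(80.9)]
top [188. 173.] 13 xyz [0.7039 0.2784 0.0243] zmax 0.03 [array([704.6, 281. ]), array([ 8.3, 23. ]), np.float64(18.6)]
top [290. 170.] 10 xyz [ 0.7232 -0.0371  0.0237] zmax 0.03 [array([722.7, -37.2]), array([ 2.1, 28.2]), np.float64(1.2)]
top [346. 191.] 85 xyz [ 0.6589 -0.2101  0.0262] zmax 0.032 [array([ 660.3, -210. ]), array([
[... 13984 characters left out ...]
([705. ,   5.9]), array([36.6, 27.8]), np.float64(81.3)]
side [263. 289.] 476 xyz [ 0.4717 -0.137   0.0186] zmax 0.055 [array([ 486.2, -104.8]), array([180.3,  40.1]), np.float64(82.8)]
side [433. 321.] 732 xyz [ 0.7311 -0.3748  0.0324] zmax 0.062 [array([ 725.4, -364.6]), array([106.2,  49.1]), np.float64(90.0)]
side [380. 319.] 188 xyz [ 0.6398 -0.3118  0.0243] zmax 0.028 [array([ 654.7, -301.9]), array([56., 32.]), np.float64(36.5)]
side [309. 345.] 199 xyz [ 0.4791 -0.2988  0.025 ] zmax 0.028 [array([ 486.7, -289.3]), array([52.6, 39.9]), np.float64(19.5)]
dark
side [259. 311.] 152 xyz [ 0.4465 -0.162   0.0022] zmax 0.005 [array([ 445.1, -136.2]), array([135.1,  10.3]), np.float64(89.6)]
```

```bash
python3 - <<'E'
from h import *
from scipy.spatial import cKDTree
for n,dz in [('top',.0009),('side',-.0008)]:
    W=cloud(n); W[...,2]-=dz; im=np.load(n+'.npz')['im']; hsv=cv2.cvtColor(im,cv2.COLOR_RGB2HSV)
    x,y,z=W[...,0],W[...,1],W[...,2]; print(n)
    roi=(x>.51)&(x<.67)&(y>-.1)&(y<.23)
    def ctr(m,nm):
        k,lab,st,ce=cv2.connectedComponentsWithStats(m.astype(np.uint8)); i=1+st[1:,4].argmax(); r=rect(W[lab==i][:,:2]); print(nm,st[i,4],r)
    ctr(roi&(z>.004)&(z<.05),'base')
    m=roi&(z>.012)&(z<.022)&(hsv[...,2]>150)&(y<.05)
    P=W[m][:,:2]; c=P.mean(0); u,s,v=np.linalg.svd(P-c); v0=v[0]*np.sign(v[0,1]); print('walls',len(P),c,np.degrees(np.arctan2(v0[1],v0[0])),'range along',((P-c)@v0).min(),((P-c)@v0).max())
    # wall sides separately
    q=(P-c)@np.array([-v0[1],v0[0]]); 
    for sgn in(-1,1):
        S=P[q*sgn>.008]; cc=S.mean(0); vv=np.linalg.svd(S-cc)[2][0]; vv*=np.sign(vv[1]); print('  side',cc,np.degrees(np.arctan2(vv[1],vv[0])),len(S))
    ctr(roi&(z>.038)&(z<.05)&(y>.105),'plate')
    yb=roi&(z>.03)&(hsv[...,0]>10)&(hsv[...,0]<32)&(hsv[...,1]>90); comps('bush',yb,W,minpx=3)
    tr=(z>.004)&(z<.013)&(x>.52)&(x<.68)&(y>.25)&(y<.42)
    print('tray',tr.sum(),rect(W[tr][:,:2]))
    cap=(z>.178)&(z<.2)&(x>.36)&(x<.5)&(y>.15)&(y<.35); 
    print('captop',cap.sum(),W[cap].mean(0),rect(W[cap][:,:2]), cv2.minEnclosingCircle((W[cap][:,:2]*1000).astype(np.float32)))
    st=(x>.4)&(x<.53)&(y>-.22)&(y<.02); wd=(hsv[...,0]<28)&(hsv[...,1]>80)&st
    comps('handle',wd&(z>.045)&(z<.06),W,minpx=5); comps('bar',wd&(z>.013)&(z<.06),W,minpx=30); comps('mat',(st&(z>.0015)&(z<.06)&((hsv[...,2]<55)|wd)),W,minpx=100)
    ball=roi&(z>.095); print('ball',ball.sum(),W[ball].mean(0),W[ball][:,2].max())
E
```

```text
top
base 2738 [array([590.3,  65.4]), array([300.3, 108.5]), np.float64(87.3)]
walls 267 [ 0.58282959 -0.01845717] 85.42169522359472 range along -0.06392196698777224 0.06969219341971673
  side [ 0.60417919 -0.02025754] 87.1656414036326 133
  side [ 0.56163932 -0.01667025] 83.55506077396488 134
plate 501 [array([596.4, 155.7]), array([102.2,  48.8]), np.float64(85.9)]
bush [218. 207.] 10 xyz [0.5963 0.1785 0.0491] zmax 0.057 [array([596.8, 178.6]), array([7.3, 9.4]), np.float64(4.6)]
bush [229. 208.] 10 xyz [0.5947 0.1469 0.0505] zmax 0.052 [array([594.6, 146.4]), array([8. , 6.7]), np.float64(77.4)]
bush [240. 209.] 9 xyz [0.5922 0.1141 0.0487] zmax 0.052 [array([591.6, 114.6]), array([8.5, 6.3]), np.float64(47.6)]
tray 670 [array([600.4, 333.3]), array([168.2, 159.4]), np.float64(88.2)]
captop 321 [0.43893103 0.25723087 0.18541175] [array([441.3, 259.4]), array([52.9, 58. ]), np.float64(21.9)] ((441.77496337890625, 259.5968322753906), 29.980958938598633)
handle [327. 251.] 76 xyz [ 0.47   -0.1484  0.0531] zmax 0.06 [array([ 470.3, -148.9]), array([36.7, 17.8]), np.float64(87.2)]
bar
[... 1034 characters left out ...]
64(26.1)]
tray 237 [array([600.3, 335.2]), array([113.5, 114. ]), np.float64(14.3)]
captop 181 [0.43820174 0.24933851 0.18493071] [array([438.9, 255.1]), array([49.9, 56.3]), np.float64(23.8)] ((441.570556640625, 255.69244384765625), 29.16263771057129)
handle [268. 290.] 133 xyz [ 0.4675 -0.1565  0.0531] zmax 0.056 [array([ 469.6, -152.7]), array([40.1, 17.7]), np.float64(84.1)]
bar [263. 291.] 598 xyz [ 0.4697 -0.147   0.0199] zmax 0.056 [array([ 475.1, -109.5]), array([168.1,  20.5]), np.float64(83.0)]
mat [262. 296.] 1478 xyz [ 0.4654 -0.1426  0.0045] zmax 0.056 [array([ 473.8, -106.8]), array([200.8,  58.9]), np.float64(86.3)]
ball 75 [0.59870675 0.08233446 0.11478878] 0.1288148844752112
```

```bash
cat >> h.py <<'E'
import sys, json
O=np.array([590.2,65.]); PSI=85.5
def jig(x,y): # jig mm -> world mm
    a=np.radians(PSI); return O+x*np.array([np.cos(a),np.sin(a)])+y*np.array([-np.sin(a),np.cos(a)])
def pose():
    s=state(); w,a,b,c=s['tool_rot']; phi=np.degrees(np.arctan2(2*(a*b+w*c),1-2*(b*b+c*c)))
    return s['tool_pos']*1000,phi,s
def wrap(a): return (a+180)%360-180
def plan(*tg,step=45):
    """targets (x,y,z,phi[,step]) mm/deg -> rows"""
    p,f,s=pose(); print('t %.1f pose'%s['time'],p.round(1),'phi %.1f'%f,'F',s['contact_force'].round(1),'grip %.3f'%s['gripper_width'])
    rows=[]
    for t in tg:
        st=t[4] if len(t)>4 else step
        d=np.array(t[:3])-p; df=wrap(t[3]-f)
        n=max(1,int(np.ceil(max(np.linalg.norm(d)/st,abs(df)/8.4))))
        for i in range(n):
            a=np.radians(f+df*i/n); q=d/n
            rows.append([round(float(v),1) for v in (q[0]*np.cos(a)+q[1]*np.sin(a), q[0]*np.sin(a)-q[1]*np.cos(a), -q[2], -df/n)])
        p=np.array(t[:3],float); f=t[3]; rows.append('|')
    print(json.dumps(rows))
E
python3 - <<'E'
from h import *
b=jig(22,-19);print(b,jig(22,94),jig(22,38))
plan((b[0],b[1],190,-4.5))
E
```

```text
[610.86752945  85.44145852] [498.21587074  94.30733634] [554.04324142  89.91362698]
t 1.2 pose [ 146.  -607.7  231.3] phi 13.5 F [ 0.2  0.1 -0.4] grip 0.999
[[32.3, -29.8, 2.2, 0.9], [31.8, -30.3, 2.2, 0.9], [31.3, -30.8, 2.2, 0.9], [30.8, -31.3, 2.2, 0.9], [30.3, -31.8, 2.2, 0.9], [29.7, -32.3, 2.2, 0.9], [29.2, -32.8, 2.2, 0.9], [28.7, -33.3, 2.2, 0.9], [28.1, -33.8, 2.2, 0.9], [27.5, -34.2, 2.2, 0.9], [27.0, -34.7, 2.2, 0.9], [26.4, -35.1, 2.2, 0.9], [25.8, -35.5, 2.2, 0.9], [25.2, -36.0, 2.2, 0.9], [24.6, -36.4, 2.2, 0.9], [24.0, -36.8, 2.2, 0.9], [23.4, -37.2, 2.2, 0.9], [22.8, -37.6, 2.2, 0.9], [22.2, -37.9, 2.2, 0.9], "|"]
```

Request:
step_arm --pt "32 -30 2 1" --pt "32 -30 2 1" --pt "31 -31 2 1" --pt "31 -31 2 1" --pt "30 -32 2 1" --pt "30 -32 2 1" --pt "29 -33 2 1" --pt "29 -33 2 1" --claw 55

```text
time: 2.0
tool_pos: [0.3473, -0.3122, 0.2148]
tool_rot: [0.002, 0.999, 0.04, 0.001]
contact_force: [0.8, 0.1, -0.0]
gripper_width: 0.548
```

Request:
step_arm --pt "28 -34 2 1" --pt "27 -34 2 1" --pt "27 -35 2 1" --pt "26 -35 2 1" --pt "26 -35 2 1" --pt "25 -36 2 1" --pt "25 -36 2 1" --pt "24 -37 2 1"

```text
time: 2.8
tool_pos: [0.558, -0.0133, 0.2005]
tool_rot: [0.004, 0.999, -0.033, 0.005]
contact_force: [1.1, -0.8, 0.1]
gripper_width: 0.55
```

```bash
python3 - <<'E'
from h import *
plan((610.9,85.4,190,-4.5))
E
```

```text
t 2.8 pose [558.  -13.3 200.5] phi -3.8 F [ 1.1 -0.8  0.1] grip 0.550
[[15.4, -34.0, 3.5, 0.2], [15.3, -34.1, 3.5, 0.2], [15.1, -34.1, 3.5, 0.2], "|"]
```

Request:
step_arm --pt "15 -34 4 0" --pt "15 -34 4 0" --pt "15 -34 4 0" --pt "0 0 0 0"

```text
time: 3.2
tool_pos: [0.6135, 0.0945, 0.1877]
tool_rot: [0.004, 1.0, -0.03, 0.006]
contact_force: [-1.0, -0.6, 0.6]
gripper_width: 0.55
```

```bash
python3 - <<'E'
from h import *
plan((610.9,85.4,190,-4.5),(610.9,85.4,94,-4.5,25))
for n in ['side','top']: grab(n)
a=np.load('side.npz')['im'][150:290,190:350,::-1]; b=np.load('top.npz')['im'][150:290,170:330,::-1]
cv2.imwrite('pics/a1.png',np.hstack([cv2.resize(a,None,fx=2.5,fy=2.5),cv2.resize(b,None,fx=2.5,fy=2.5)]))
E
```

```text
t 3.2 pose [613.5  94.5 187.7] phi -3.4 F [-1.  -0.6  0.6] grip 0.550
[[-2.0, 9.2, -2.3, 1.1], "|", [0.0, -0.0, 24.0, -0.0], [0.0, -0.0, 24.0, -0.0], [0.0, -0.0, 24.0, -0.0], [0.0, -0.0, 24.0, -0.0], "|"]
```

View pics/a1.png

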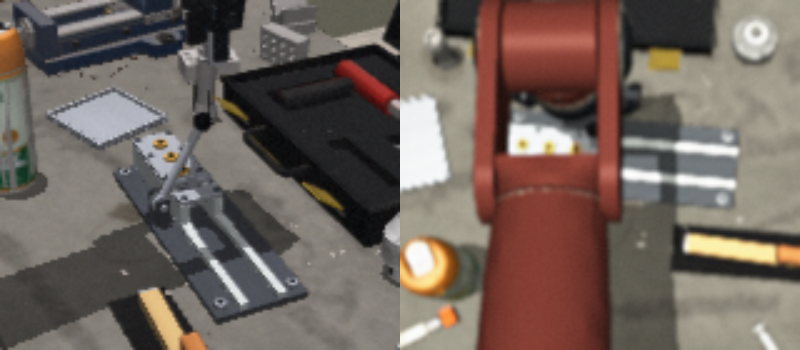

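The side crop shows the open fingers over the black ball at crop (203,121), i.e. pixel (271,198). I'll compare that with the predicted ball position.

```bash
python3 - <<'E'
from h import *
print(proj('side',[.6109,.0854,.114]), proj('side',[.6109,.0804,.114]),proj('side',[.6159,.0854,.114]))
im=np.load('side.npz')['im']; v=cv2.cvtColor(im,cv2.COLOR_RGB2HSV)[...,2]
m=(v<60); m[:193]=0;m[206:]=0;m[:,:264]=0;m[:,279:]=0
W=cloud('side');print(np.argwhere(m).mean(0)[::-1],m.sum(),W[m].mean(0))
plan((610.9,85.4,190,-4.5),(610.9,85.4,94,-4.5,25))
E
```

```text
[272.77501138 198.99103546] [273.69643354 199.81644956] [274.45459555 198.54625823]
[270.46666667 198.02222222] 45 [0.60425139 0.08565073 0.11857294]
t 3.3 pose [612.7  91.7 188.2] phi -3.6 F [-0.  -1.7  0. ] grip 0.550
[[-1.4, 6.4, -1.8, 0.9], "|", [0.0, -0.0, 24.0, -0.0], [0.0, -0.0, 24.0, -0.0], [0.0, -0.0, 24.0, -0.0], [0.0, -0.0, 24.0, -0.0], "|"]
```

Request:
step_arm --pt "-3 4 10 1" --pt "0 0 24 0" --pt "0 0 24 0" --pt "0 0 24 0" --pt "0 0 10 0" --pt "0 0 2 0" --pt "0 0 0 0"

```text
time: 4.0
tool_pos: [0.6082, 0.0781, 0.0917]
tool_rot: [0.005, 0.999, -0.047, 0.007]
contact_force: [0.0, -0.0, 0.8]
gripper_width: 0.554
```

```bash
python3 - <<'E'
from h import *
plan((609.5,88,94,-4.5))
E
```

```text
t 4.0 pose [608.2  78.1  91.7] phi -5.4 F [ 0.  -0.   0.8] grip 0.554
[[0.3, -10.0, -2.3, -0.9], "|"]
```

Request:
step_arm --pt "0 -10 -2 -1" --pt "0 0 0 0"

```text
time: 4.2
tool_pos: [0.6104, 0.0882, 0.096]
tool_rot: [0.005, 0.999, -0.038, 0.009]
contact_force: [-0.2, -0.5, 0.6]
gripper_width: 0.55
```

```bash
python3 - <<'E'
from h import *
plan((609.5,88,94,-4.5))
grab('side');b=np.load('side.npz')['im'][160:230,220:320,::-1]
cv2.imwrite('pics/a2.png',cv2.resize(b,None,fx=6,fy=6))
E
```

```text
t 4.2 pose [610.4  88.2  96. ] phi -4.4 F [-0.2 -0.5  0.6] grip 0.550
[[-0.9, 0.3, 2.0, 0.1], "|"]
```

View pics/a2.png

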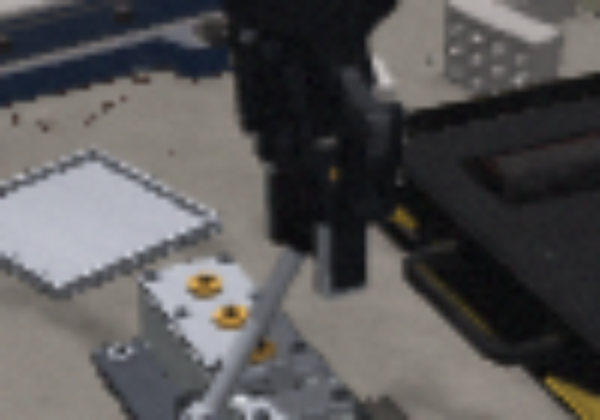

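The rod enters between the fingers at crop (290,255), and the ball is hidden behind the pads. Closing now.

Request:
step_arm --pt "0 0 1 0" --pt "0 0 0 0" --pt "0 0 0 0" --pt "0 0 0 0" --claw 0

```text
time: 4.65
tool_pos: [0.6113, 0.0846, 0.0968]
tool_rot: [0.009, 0.999, -0.038, 0.01]
contact_force: [-0.2, 1.5, -2.8]
gripper_width: 0.199
```

```bash
python3 - <<'E'
from h import *
p,f,s=pose()
# arc from current: ball arc about pivot, jig y offsets; sweep 1.2 rad
R=100;th=np.radians(np.linspace(-35,34,15)); c=p+0
y=R*np.sin(th); z=R*np.cos(th)
T=[]
a=np.radians(PSI)
for i in range(1,15):
    d=y[i]-y[0]; T.append((p[0]-d*np.sin(a),p[1]+d*np.cos(a),p[2]+z[i]-z[0],-4.5,20))
plan(*T)
E
```

```text
t 4.7 pose [611.3  84.6  96.8] phi -4.3 F [-0.2  1.5 -2.8] grip 0.199
[[-7.2, -0.0, -4.6, 0.2], "|", [-7.6, -0.0, -4.0, -0.0], "|", [-7.9, 0.0, -3.3, -0.0], "|", [-8.2, -0.0, -2.6, -0.0], "|", [-8.4, -0.0, -1.9, -0.0], "|", [-8.5, 0.0, -1.2, -0.0], "|", [-8.6, 0.0, -0.4, -0.0], "|", [-8.6, -0.0, 0.3, -0.0], "|", [-8.5, 0.0, 1.0, -0.0], "|", [-8.4, -0.0, 1.8, -0.0], "|", [-8.2, 0.0, 2.5, -0.0], "|", [-8.0, -0.0, 3.2, -0.0], "|", [-7.7, -0.0, 3.9, -0.0], "|", [-7.3, 0.0, 4.5, -0.0], "|"]
```

Request:
step_arm --pt "-7 0 -5 0" --pt "-8 0 -4 0" --pt "-8 0 -3 0" --pt "-8 0 -3 0" --pt "-8 0 -2 0" --pt "-8 0 -1 0" --pt "-9 0 0 0" --pt "-9 0 0 0"

```text
time: 5.45
tool_pos: [0.5406, 0.09, 0.1135]
tool_rot: [0.01, 0.999, -0.038, 0.01]
contact_force: [0.5, -0.6, -0.1]
gripper_width: 0.095
```

```bash
python3 - <<'E'
from h import *
p,f,s=pose()
print(s['contact_force'])
for y in (15,30,45,56): 
    d=y+57.4; print(y,(611.3-d*.997,84.6+d*.0785,96.8+np.sqrt(1e4-y*y)-81.9))
plan((498.2,93.5,97.7,-4.5,9))
E
```

```text
[ 0.45578573 -0.58711099 -0.10950183]
15 (539.1171999999999, 90.2834, np.float64(113.76859966642593))
30 (524.1622, 91.4609, np.float64(110.29392014169454))
45 (509.20719999999994, 92.63839999999999, np.float64(104.20285549745876))
56 (498.24019999999996, 93.50189999999999, np.float64(97.74926070883191))
t 5.5 pose [540.6  90.  113.5] phi -4.4 F [ 0.5 -0.6 -0.1] grip 0.095
[[-7.1, -0.0, 2.6, 0.0], [-7.1, -0.0, 2.6, 0.0], [-7.1, -0.0, 2.6, 0.0], [-7.1, -0.0, 2.6, 0.0], [-7.1, -0.0, 2.6, 0.0], [-7.1, -0.0, 2.6, 0.0], "|"]
```

```bash
python3 - <<'E'
from h import *
grab('side');b=np.load('side.npz')['im'][160:240,200:310,::-1]
cv2.imwrite('pics/a3.png',cv2.resize(b,None,fx=6,fy=6))
E
```

```text
(no output)
```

View pics/a3.png

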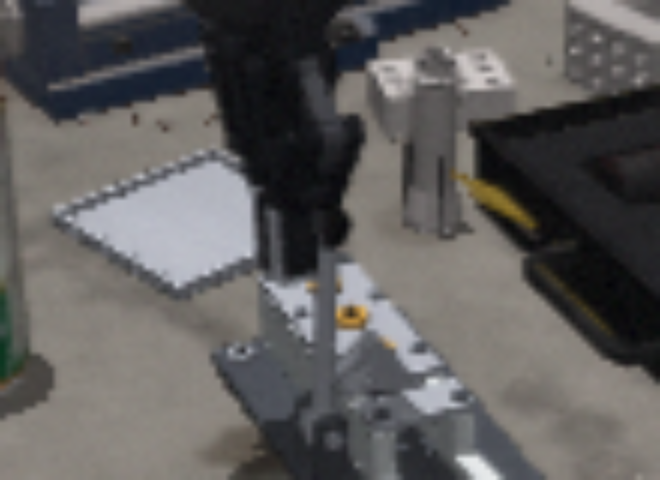

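The lever stands nearly upright and the ball at crop (335,228) has slipped out behind the pads. I'll locate it on its arc and regrip.

```bash
python3 - <<'E'
from h import *
for th in range(-35,36,10):
    t=np.radians(th); w=jig(22,38+100*np.sin(t)); print(th,w.round(1),round(32+100*np.cos(t),1),proj('side',[w[0]/1e3,w[1]/1e3,.032+.1*np.cos(t)]).round(1))
im=np.load('side.npz')['im'][194:204,250:262]; print(im.sum(2))
E
```

```text
-35 [611.2  85.4] 113.9 [272.9 199. ]
-25 [596.2  86.6] 122.6 [267.6 197.2]
-15 [579.8  87.9] 128.6 [261.7 196.4]
-5 [562.7  89.2] 131.6 [255.4 196.7]
5 [545.4  90.6] 131.6 [249. 198.]
15 [528.2  91.9] 128.6 [242.6 200.5]
25 [511.9  93.2] 122.6 [236.6 203.8]
35 [496.9  94.4] 113.9 [231.  208.1]
[[ 47  46  62  36  27  39  96 354 393 397 382 390]
 [ 33  56  95  98  66  54  40 170 359 395 385 379]
 [ 57  67 101 101  68  52  52  47 257 388 390 381]
 [ 61  56 102 101  71  42  46  24 184 368 394 384]
 [ 66  65 108  96  58  56  33  44 272 393 391 388]
 [ 69  62  47 140  59  45  19 106 353 398 396 387]
 [ 63  55  59 137  71  36  60 235 358 384 394 394]
 [ 72  63  64 198 166 139 278 344 371 386 394 394]
 [ 52  55  60 258 272 258 235 267 337 392 402 389]
 [ 71  51  46 256 269 246 230 214 293 391 401 399]]
```

Request:
step_arm --pt "0 0 0 0" --pt "0 0 0 0" --pt "0 0 0 0" --pt "12 0 2 0" --pt "10 0 2 0" --pt "0 0 0 0" --claw 50

```text
time: 6.1
tool_pos: [0.5646, 0.0895, 0.1118]
tool_rot: [0.009, 0.999, -0.038, 0.011]
contact_force: [1.2, 0.8, -0.7]
gripper_width: 0.496
```

```bash
python3 - <<'E'
from h import *
plan((562.5,89,109,-4.5))
E
```

```text
t 6.1 pose [564.6  89.5 111.8] phi -4.3 F [ 1.2  0.8 -0.7] grip 0.496
[[-2.0, 0.7, 2.8, 0.2], "|"]
```

Request:
step_arm --pt "-2 1 3 0" --pt "0 0 0 0"

```text
time: 6.3
tool_pos: [0.563, 0.0884, 0.1081]
tool_rot: [0.009, 0.999, -0.038, 0.011]
contact_force: [-0.5, 0.2, 0.1]
gripper_width: 0.501
```

Request:
step_arm --pt "0 0 0 0" --pt "0 0 0 0" --pt "0 0 0 0" --pt "0 0 0 0" --claw 0

```text
time: 6.7
tool_pos: [0.5627, 0.0882, 0.1079]
tool_rot: [0.009, 0.999, -0.038, 0.011]
contact_force: [1.0, -0.1, -0.8]
gripper_width: 0.201
```

```bash
python3 - <<'E'
from h import *
plan((562.5,89,109,-4.5))
grab('side');b=np.load('side.npz')['im'][160:240,200:310,::-1]
cv2.imwrite('pics/a4.png',cv2.resize(b,None,fx=6,fy=6))
E
```

```text
t 6.7 pose [562.7  88.2 107.9] phi -4.3 F [ 1.  -0.1 -0.8] grip 0.201
[[-0.2, -0.8, -1.1, 0.2], "|"]
```

View pics/a4.png

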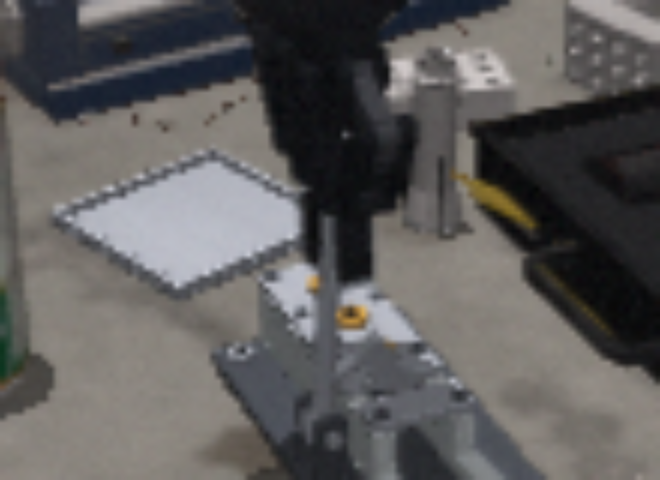

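Request:
step_arm --pt "-5 0 0 0" --pt "-5 0 0 0" --pt "-5 0 0 0" --pt "-5 0 0 0" --pt "-5 0 1 0" --pt "0 0 0 0"

```text
time: 7.35
tool_pos: [0.5378, 0.0901, 0.1067]
tool_rot: [0.009, 0.999, -0.038, 0.014]
contact_force: [2.0, 0.8, -2.7]
gripper_width: 0.201
```

```bash
python3 - <<'E'
from h import *
p,f,s=pose(); print(p,s['contact_force'],s['gripper_width'])
y=(562.7-8.7-p[0])/.997; print(y)
plan((554-.997*y,89.9+.08*y-1.5,108-131.6+32+np.sqrt(1e4-y*y),-4.5),*[(554-.997*q,89.9+.08*q-1.5,108-131.6+32+np.sqrt(1e4-q*q),-4.5) for q in (24,32,40,48,54,57)])
E
```

```text
[537.78932345  90.07583023 106.74165837] [ 1.99238286  0.77109388 -2.65033656] 0.20069403206651085
16.25945491663314
t 7.3 pose [537.8  90.1 106.7] phi -4.4 F [ 2.   0.8 -2.7] grip 0.201
[[0.0, 0.4, -0.3, 0.1], "|", [-7.7, -0.0, 1.6, -0.0], "|", [-8.0, -0.0, 2.3, -0.0], "|", [-8.0, -0.0, 3.1, -0.0], "|", [-8.0, -0.0, 3.9, -0.0], "|", [-6.0, -0.0, 3.6, -0.0], "|", [-3.0, -0.0, 2.0, -0.0], "|"]
```

Good grip, it holds. I'll continue along the arc.

Request:
step_arm --pt "-8 0 1 0" --pt "-8 0 2 0" --pt "-8 0 3 0" --pt "-7 0 4 0" --pt "0 0 0 0"

```text
time: 7.85
tool_pos: [0.5075, 0.0924, 0.0976]
tool_rot: [0.009, 0.999, -0.038, 0.017]
contact_force: [3.9, -0.7, -4.8]
gripper_width: 0.194
```

```bash
python3 - <<'E'
from h import *
p,f,s=pose(); y=(562.7-8.7-p[0])/.997; print(y)
plan(*[(554-.997*q,89.9+.08*q-1.5,108-131.6+32+np.sqrt(1e4-q*q),-4.5) for q in (48,53,58)])
E
```

```text
46.64273910062234
t 7.8 pose [507.5  92.4  97.6] phi -4.4 F [ 3.9 -0.7 -4.8] grip 0.194
[[-1.3, 0.2, 1.5, 0.1], "|", [-5.0, -0.0, 2.9, -0.0], "|", [-5.0, -0.0, 3.3, -0.0], "|"]
```

Request:
step_arm --pt "-2 0 3 0" --pt "-5 0 3 0" --pt "-5 0 4 0" --pt "-1 0 1 0" --pt "0 0 0 0"

```text
time: 8.35
tool_pos: [0.4976, 0.0931, 0.0911]
tool_rot: [0.009, 0.999, -0.038, 0.021]
contact_force: [3.5, -0.8, -1.7]
gripper_width: 0.194
```

```bash
python3 - <<'E'
from h import *
plan((496,93,90,-4.5))
grab('side');b=np.load('side.npz')['im'][160:240,200:310,::-1]
cv2.imwrite('pics/a5.png',cv2.resize(b,None,fx=5,fy=5))
E
```

```text
t 8.3 pose [497.6  93.1  91.1] phi -4.3 F [ 3.5 -0.8 -1.7] grip 0.194
[[-1.6, 0.3, 1.1, 0.2], "|"]
```

View pics/a5.png

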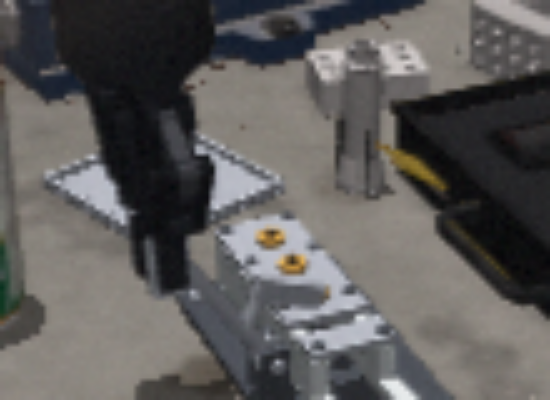

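The lever now leans to the +y side, with its tooth lifted clear of the plate. I'll nudge it against the end of its travel to confirm.

Request:
step_arm --pt "-3 0 2 0" --pt "-3 0 2 0" --pt "0 0 0 0"

```text
time: 8.7
tool_pos: [0.498, 0.0931, 0.0911]
tool_rot: [0.009, 0.999, -0.038, 0.029]
contact_force: [1.3, -0.6, -1.8]
gripper_width: 0.195
```

Request:
step_arm --pt "0 0 0 0" --pt "0 0 0 0" --pt "0 0 0 0" --claw 50

```text
time: 9.0
tool_pos: [0.4934, 0.0934, 0.0875]
tool_rot: [0.009, 0.999, -0.038, 0.023]
contact_force: [0.0, -0.5, -0.5]
gripper_width: 0.498
```

Request:
step_arm --pt "0 0 -25 0" --pt "0 0 -30 0" --pt "0 0 -30 0" --pt "0 0 0 0"

```text
time: 9.4
tool_pos: [0.4843, 0.0953, 0.1694]
tool_rot: [0.009, 0.999, -0.038, 0.015]
contact_force: [0.2, 0.1, 0.1]
gripper_width: 0.501
```

```bash
cat >> h.py <<'E'
def blocks(n,dz):
    W=cloud(n); W[...,2]-=dz; im=np.load(n+'.npz')['im']; hsv=cv2.cvtColor(im,cv2.COLOR_RGB2HSV)
    x,y,z=W[...,0],W[...,1],W[...,2]
    m=(z>.02)&(z<.031)&(x>.42)&(x<.69)&(y>-.48)&(y<-.17)&(hsv[...,1]<70)
    comps(n,m,W,minpx=40)
E
python3 - <<'E'
from h import *
grab('side');grab('top');blocks('side',-.0008);blocks('top',.0009)
plan((549,-263.5,120,-15.8))
plan((549,-263.5,120,-15.8),(549,-263.5,12,-15.8,25))
E
```

```text
side [356. 287.] 134 xyz [ 0.658  -0.2152  0.0257] zmax 0.03 [array([ 660.1, -213.5]), array([33.3, 25.4]), np.float64(21.9)]
side [329. 320.] 181 xyz [ 0.5476 -0.2668  0.0257] zmax 0.029 [array([ 549.2, -265.7]), array([25.1, 32.9]), np.float64(75.5)]
side [371. 367.] 253 xyz [ 0.5475 -0.3943  0.0258] zmax 0.029 [array([ 548.8, -392.8]), array([26.9, 31.9]), np.float64(54.1)]
top [346. 191.] 81 xyz [ 0.6598 -0.2103  0.0249] zmax 0.031 [array([ 660.3, -210.5]), array([32.3, 23.5]), np.float64(25.0)]
top [363. 227.] 86 xyz [ 0.5481 -0.2613  0.026 ] zmax 0.031 [array([ 548.8, -262.2]), array([25.9, 31. ]), np.float64(75.2)]
top [405. 228.] 82 xyz [ 0.5487 -0.3895  0.0257] zmax 0.031 [array([ 548.4, -389.9]), array([25.5, 31.7]), np.float64(59.6)]
t 9.5 pose [482.   95.1 165.1] phi -4.3 F [-0.6 -0.7  0.2] grip 0.501
[[10.4, 39.2, 5.0, 1.3], [11.3, 38.9, 5.0, 1.3], [12.2, 38.7, 5.0, 1.3], [13.0, 38.4, 5.0, 1.3], [13.9, 38.1, 5.0, 1.3], [14.7, 37.8, 5.0, 1.3], [15.5, 37.4, 5.0, 1.3], [16.4, 37.1, 5.0, 1.3], [17.2, 36.7, 5.0, 1.3], "|"]
t 9.5 pose [482.   95.1 165.1] phi -4.3 F [-0.6 -0.7  0.2] grip 0.501
[[10.4, 39.2, 5.0, 1.3], [11.3, 38.9, 5.0, 1.3], [12.2, 38.7, 5.0, 1.3], [13.0, 38.4, 5.0, 1.3], [13.9, 38.1, 5.0, 1.3], [14.7, 37.8, 5.0, 1.3], [15.5, 37.4, 5.0, 1.3], [16.4, 37.1, 5.0, 1.3], [17.2, 36.7, 5.0, 1.3], "|", [0.0, -0.0, 21.6, -0.0], [0.0, -0.0, 21.6, -0.0], [0.0, -0.0, 21.6, -0.0], [0.0, -0.0, 21.6, -0.0], [0.0, -0.0, 21.6, -0.0], "|"]
```

```bash
cat >> h.py <<'E'
from scipy.spatial.transform import Rotation as Rn
def plan(*tg,step=45):
    p,f,s=pose(); w,a,b,c=s['tool_rot']; R0=Rn.from_quat([a,b,c,w])
    print('t %.1f pose'%s['time'],p.round(1),'phi %.1f'%f,'F',s['contact_force'].round(1),'grip %.3f'%s['gripper_width'],'zax',R0.as_matrix()[:,2].round(3))
    rows=[]; tot=0
    for t in tg:
        st=t[4] if len(t)>4 else step
        d=np.array(t[:3])-p; df=wrap(t[3]-f)
        n=max(1,int(np.ceil(max(np.linalg.norm(d)/st,abs(df)/8.4))))
        for i in range(n):
            R=R0*Rn.from_euler('z',-(tot+df*i/n),degrees=True)
            rows.append([round(float(v),1) for v in R.inv().apply(d/n)]+[round(-df/n,1)])
        tot+=df; p=np.array(t[:3],float); f=t[3]; rows.append('|')
    print(json.dumps(rows))
E
python3 - <<'E'
from h import *
plan((549,-264,110,-15.3))
W=cloud('top'); v=np.load('top.npz')['im'].sum(2)
E
```

```text
t 9.5 pose [482.   95.1 165.1] phi -4.3 F [-0.6 -0.7  0.2] grip 0.501 zax [ 0.022 -0.02  -1.   ]
[[10.3, 39.1, 7.1, 1.2], [11.1, 38.9, 7.1, 1.2], [11.9, 38.6, 7.1, 1.2], [12.8, 38.4, 7.1, 1.2], [13.6, 38.1, 7.1, 1.2], [14.4, 37.8, 7.1, 1.2], [15.2, 37.5, 7.1, 1.2], [16.0, 37.1, 7.1, 1.2], [16.8, 36.8, 7.1, 1.2], "|"]
```

Request:
step_arm --pt "10 39 3 1" --pt "11 39 7 1" --pt "12 39 8 1" --pt "13 38 8 1" --pt "14 38 8 1" --pt "14 38 8 1" --pt "15 38 8 2" --pt "16 37 8 2"

```text
time: 10.3
tool_pos: [0.5365, -0.2268, 0.0949]
tool_rot: [0.004, 0.992, -0.123, -0.001]
contact_force: [0.3, -0.3, 1.0]
gripper_width: 0.501
```

Request:
step_arm --pt "17 37 7 1" --pt "0 0 0 0" --pt "0 0 0 0"

```text
time: 10.6
tool_pos: [0.5393, -0.2703, 0.0791]
tool_rot: [0.001, 0.991, -0.135, -0.007]
contact_force: [0.1, -0.1, 0.1]
gripper_width: 0.497
```

```bash
python3 - <<'E'
from h import *
plan((549,-264,90,-15.3),(549,-264,12,-15.3,25))
grab('top');grab('side')
from itertools import count
for n in('top','side'):
    W=cloud(n);m=(W[...,2]>.095)&(W[...,2]<.14)&(W[...,1]>.05)&(W[...,1]<.13)&(W[...,0]>.46)&(W[...,0]<.63);print(n,m.sum(),np.nanmean(W[m],0),np.nanmax(W[m],0))
E
```

```text
t 10.6 pose [ 539.3 -270.3   79.1] phi -15.6 F [ 0.1 -0.1  0.1] grip 0.497 zax [-0.014 -0.    -1.   ]
[[7.5, -8.6, -11.0, -0.3], "|", [0.3, -0.1, 19.5, -0.0], [0.3, -0.1, 19.5, -0.0], [0.3, -0.1, 19.5, -0.0], [0.3, -0.1, 19.5, -0.0], "|"]
top 49 [0.49975705 0.09504139 0.11914388] [0.51456507 0.10461909 0.13006113]
side 70 [0.49966149 0.08923253 0.11329136] [0.51383417 0.09971995 0.12437543]
```

Request:
step_arm --pt "8 -8 5 0" --pt "0 0 15 0" --pt "0 0 18 0" --pt "0 0 0 0"

```text
time: 11.1
tool_pos: [0.5501, -0.2586, 0.0393]
tool_rot: [0.001, 0.991, -0.132, -0.006]
contact_force: [-0.7, 0.0, -0.9]
gripper_width: 0.5
```

```bash
python3 - <<'E'
from h import *
plan((549,-264,12,-15.3))
E
```

```text
t 11.1 pose [ 550.1 -258.6   39.3] phi -15.1 F [-0.7  0.  -0.9] grip 0.500 zax [-0.013 -0.001 -1.   ]
[[0.7, 5.4, 27.3, 0.2], "|"]
```

Request:
step_arm --pt "0 5 6 0" --pt "0 0 10 0" --pt "0 0 10 0" --pt "0 0 0 0"

```text
time: 11.5
tool_pos: [0.5488, -0.2626, 0.0116]
tool_rot: [0.001, 0.991, -0.131, -0.006]
contact_force: [0.1, 0.3, -1.1]
gripper_width: 0.498
```

```bash
python3 - <<'E'
from h import *
plan((549,-264,12,-15.3))
E
```

```text
t 11.5 pose [ 548.8 -262.6   11.6] phi -15.0 F [ 0.1  0.3 -1.1] grip 0.498 zax [-0.012 -0.001 -1.   ]
[[0.6, 1.3, -0.4, 0.3], "|"]
```

Request:
step_arm --pt "0 0 0 0" --pt "0 0 0 0" --pt "0 0 0 0" --pt "0 0 0 0" --claw 0

```text
time: 11.9
tool_pos: [0.5496, -0.2634, 0.0127]
tool_rot: [0.002, 0.991, -0.131, -0.005]
contact_force: [-0.7, -0.3, -0.5]
gripper_width: 0.27
```

Request:
step_arm --pt "0 0 -20 0" --pt "0 0 -30 0" --pt "0 0 -30 0" --pt "0 0 0 0"

```text
time: 12.3
tool_pos: [0.5494, -0.2626, 0.0938]
tool_rot: [0.001, 0.991, -0.131, -0.007]
contact_force: [0.9, -1.1, -0.2]
gripper_width: 0.274
```

```bash
python3 - <<'E'
from h import *
a=jig(-45,0); print(a,jig(-82,0),jig(-119,0))
plan((a[0],a[1],90,PSI))
E
```

```text
[586.66934069  20.13871998] [583.76635415 -16.74722137] [580.86336761 -53.63316271]
t 12.3 pose [ 549.4 -262.6   93.8] phi -15.0 F [ 0.9 -1.1 -0.2] grip 0.274 zax [-0.013 -0.001 -1.   ]
[[-3.1, -23.6, 0.3, -8.4], [0.4, -23.8, 0.3, -8.4], [3.8, -23.5, 0.3, -8.4], [7.2, -22.6, 0.3, -8.4], [10.4, -21.4, 0.3, -8.4], [13.4, -19.6, 0.3, -8.4], [16.1, -17.4, 0.3, -8.4], [18.5, -14.9, 0.3, -8.4], [20.5, -12.1, 0.3, -8.4], [22.0, -8.9, 0.3, -8.4], [23.1, -5.6, 0.3, -8.4], [23.7, -2.2, 0.3, -8.4], "|"]
```

Request:
step_arm --pt "-3 -24 0 -8" --pt "0 -24 0 -8.5" --pt "4 -24 0 -8.5" --pt "7 -23 0 -8.5" --pt "10 -21 0 -8.5" --pt "13 -20 0 -8.5" --pt "16 -17 0 -8.5" --pt "18 -15 0 -8.5"

```text
time: 13.1
tool_pos: [0.5682, -0.0687, 0.0864]
tool_rot: [-0.004, 0.893, 0.449, -0.008]
contact_force: [-0.1, -0.1, 0.2]
gripper_width: 0.273
```

Request:
step_arm --pt "20 -12 0 -8.5" --pt "22 -9 0 -8.5" --pt "23 -6 0 -8.5" --pt "24 -2 0 -8.5" --pt "0 0 0 0" --pt "0 0 0 0"

```text
time: 13.7
tool_pos: [0.5731, 0.0326, 0.0785]
tool_rot: [-0.01, 0.719, 0.695, -0.009]
contact_force: [-0.0, 0.4, -0.1]
gripper_width: 0.277
```

```bash
python3 - <<'E'
from h import *
a=jig(-45,0)
plan((a[0],a[1],60,PSI))
E
```

```text
t 13.7 pose [573.1  32.6  78.5] phi 88.0 F [-0.   0.4 -0.1] grip 0.277 zax [-0.027  0.001 -1.   ]
[[-11.9, 14.5, 18.2, 2.5], "|"]
```

Request:
step_arm --pt "-12 14 8 2" --pt "0 0 0 0" --pt "0 0 0 0"

```text
time: 14.0
tool_pos: [0.5854, 0.018, 0.0685]
tool_rot: [-0.011, 0.734, 0.68, -0.011]
contact_force: [0.5, 0.1, -0.5]
gripper_width: 0.279
```

```bash
python3 - <<'E'
from h import *
a=jig(-45,0)
plan((a[0],a[1],60,PSI))
grab('side');b=np.load('side.npz')['im'][190:290,220:330,::-1]
cv2.imwrite('pics/b1.png',cv2.resize(b,None,fx=6,fy=6))
E
```

```text
t 14.0 pose [585.4  18.   68.5] phi 85.6 F [ 0.5  0.1 -0.5] grip 0.279 zax [-0.03   0.001 -1.   ]
[[2.2, 1.3, 8.4, 0.1], "|"]
```

View pics/b1.png

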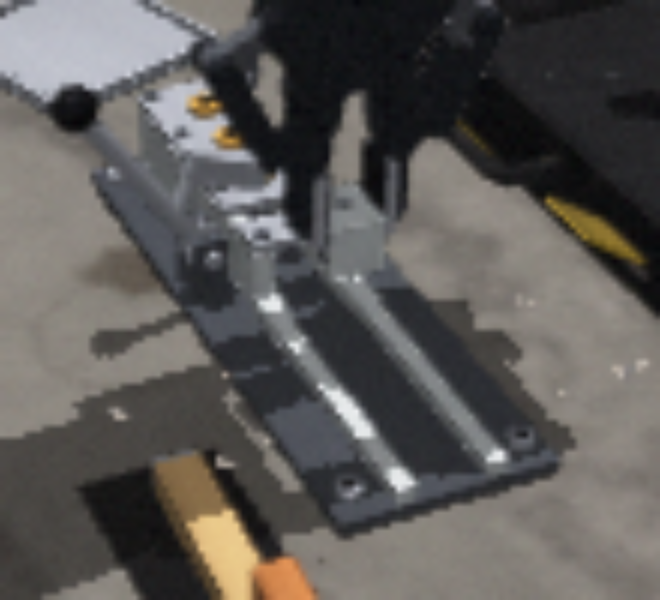

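The block hangs over the channel at crop (355,235), and the lever lies freed with its ball at crop (75,105). Lowering.

Request:
step_arm --pt "2 1 12 0" --pt "0 0 14 0" --pt "0 0 10 0" --pt "0 0 0 0"

```text
time: 14.45
tool_pos: [0.5842, 0.0199, 0.0291]
tool_rot: [-0.011, 0.734, 0.679, -0.011]
contact_force: [0.1, -1.0, -0.8]
gripper_width: 0.272
```

```bash
python3 - <<'E'
from h import *
a=jig(-45,0)
plan((a[0],a[1],21,PSI))
E
```

```text
t 14.4 pose [584.2  19.9  29.1] phi 85.6 F [ 0.1 -1.  -0.8] grip 0.272 zax [-0.031  0.001 -1.   ]
[[0.4, 2.7, 8.0, 0.1], "|"]
```

Request:
step_arm --pt "0 2.5 2 0" --pt "0 0 4 0" --pt "0 0 2 0" --pt "0 0 0 0"

```text
time: 14.85
tool_pos: [0.5867, 0.02, 0.0202]
tool_rot: [-0.011, 0.734, 0.679, -0.011]
contact_force: [0.2, -0.4, -0.1]
gripper_width: 0.274
```

```bash
python3 - <<'E'
from h import *
a=jig(-45,0)
plan((a[0],a[1],20,PSI))
E
```

```text
t 14.8 pose [586.7  20.   20.2] phi 85.6 F [ 0.2 -0.4 -0.1] grip 0.274 zax [-0.031  0.001 -1.   ]
[[0.2, 0.0, 0.2, 0.1], "|"]
```

Request:
step_arm --pt "0 0 0 0" --pt "0 0 0 0" --pt "0 0 0 0" --pt "0 0 -10 0" --pt "0 0 -25 0" --pt "0 0 -35 0" --pt "0 0 -10 0" --pt "0 0 0 0" --claw 50

```text
time: 15.65
tool_pos: [0.5899, 0.0198, 0.1058]
tool_rot: [-0.01, 0.734, 0.679, -0.01]
contact_force: [-0.8, 0.0, 0.1]
gripper_width: 0.503
```

```bash
python3 - <<'E'
from h import *
grab('side');grab('top');blocks('side',-.0008);blocks('top',.0009)
plan((660.3,-212,100,25))
E
```

```text
side [356. 287.] 134 xyz [ 0.6584 -0.2156  0.0257] zmax 0.028 [array([ 661. , -213.1]), array([33.7, 25.3]), np.float64(25.9)]
side [371. 367.] 257 xyz [ 0.5469 -0.3941  0.0256] zmax 0.029 [array([ 548.4, -392.8]), array([27., 32.]), np.float64(56.8)]
top [346. 191.] 83 xyz [ 0.6599 -0.2098  0.0253] zmax 0.03 [array([ 660., -210.]), array([32.3, 24.8]), np.float64(21.8)]
top [405. 228.] 83 xyz [ 0.5496 -0.39    0.0248] zmax 0.03 [array([ 548.3, -389.8]), array([25.2, 32. ]), np.float64(55.4)]
t 15.8 pose [589.1  19.9 104. ] phi 85.6 F [-0.2 -0.  -0.8] grip 0.504 zax [-0.031  0.001 -1.   ]
[[-28.2, 11.1, 0.2, 7.6], [-26.5, 14.7, 0.2, 7.6], [-24.3, 18.1, 0.2, 7.6], [-21.7, 21.2, 0.2, 7.6], [-18.8, 23.8, 0.2, 7.6], [-15.4, 26.1, 0.2, 7.6], [-11.9, 27.9, 0.2, 7.6], [-8.1, 29.2, 0.2, 7.6], "|"]
```

Request:
step_arm --pt "-28 11 0 8" --pt "-26 15 0 8" --pt "-24 18 0 8" --pt "-22 21 0 8" --pt "-19 24 0 8" --pt "-15 26 0 7" --pt "-12 28 0 7" --pt "-7 25 0 7"

```text
time: 16.55
tool_pos: [0.643, -0.2113, 0.0823]
tool_rot: [-0.01, 0.98, 0.195, -0.027]
contact_force: [-0.0, -0.1, 0.1]
gripper_width: 0.501
```

Request:
step_arm --pt "0 0 0 0" --pt "0 0 0 0"

```text
time: 16.75
tool_pos: [0.641, -0.2136, 0.0777]
tool_rot: [-0.012, 0.981, 0.193, -0.029]
contact_force: [0.4, 0.2, 0.6]
gripper_width: 0.499
```

```bash
python3 - <<'E'
from h import *
plan((660.3,-212,75,25))
plan((660.3,-212,12,25))
E
```

```text
t 16.8 pose [ 641.  -213.6   77.7] phi 22.3 F [0.4 0.2 0.6] grip 0.499 zax [-0.062  0.012 -0.998]
[[18.6, 5.8, 1.5, -2.7], "|"]
t 16.8 pose [ 641.  -213.6   77.7] phi 22.3 F [0.4 0.2 0.6] grip 0.499 zax [-0.062  0.012 -0.998]
[[11.0, 4.0, 32.2, -1.4], [10.9, 4.3, 32.2, -1.4], "|"]
```

Request:
step_arm --pt "10 3 15 -1" --pt "8 3 13 -1" --pt "0 0 0 0" --pt "0 0 0 0"

```text
time: 17.15
tool_pos: [0.6562, -0.2077, 0.0438]
tool_rot: [-0.015, 0.976, 0.214, -0.032]
contact_force: [-0.5, 0.5, -0.2]
gripper_width: 0.502
```

```bash
python3 - <<'E'
from h import *
plan((660.3,-212,12,24.5))
E
```

```text
t 17.1 pose [ 656.2 -207.7   43.8] phi 24.7 F [-0.5  0.5 -0.2] grip 0.502 zax [-0.068  0.016 -0.998]
[[3.7, 7.0, 31.4, 0.2], "|"]
```

Request:
step_arm --pt "4 6 10 0" --pt "0 0 11 0" --pt "0 0 10 0" --pt "0 0 0 0"

```text
time: 17.55
tool_pos: [0.6605, -0.2104, 0.0107]
tool_rot: [-0.015, 0.976, 0.214, -0.032]
contact_force: [-0.8, -0.8, -1.2]
gripper_width: 0.499
```

```bash
python3 - <<'E'
from h import *
plan((660.3,-212,12,24.5))
E
```

```text
t 17.6 pose [ 660.5 -210.4   10.7] phi 24.8 F [-0.8 -0.8 -1.2] grip 0.499 zax [-0.068  0.015 -0.998]
[[-0.9, 1.3, -1.3, 0.3], "|"]
```

Request:
step_arm --pt "0 1 -1 0" --pt "0 0 0 0" --pt "0 0 0 0" --pt "0 0 0 0" --claw 0

```text
time: 17.95
tool_pos: [0.6614, -0.2119, 0.0125]
tool_rot: [-0.014, 0.976, 0.214, -0.031]
contact_force: [-0.7, 0.2, 0.0]
gripper_width: 0.275
```

Request:
step_arm --pt "0 0 -20 0" --pt "0 0 -30 0" --pt "0 0 -30 0" --pt "0 0 0 0" --pt "0 0 0 0"

```text
time: 18.45
tool_pos: [0.6655, -0.2126, 0.093]
tool_rot: [-0.015, 0.976, 0.214, -0.032]
contact_force: [-0.1, 0.3, -1.1]
gripper_width: 0.274
```

```bash
python3 - <<'E'
from h import *
a=jig(-82,0)
plan((a[0],a[1],100,PSI))
E
```

```text
t 18.4 pose [ 665.5 -212.6   93. ] phi 24.8 F [-0.1  0.3 -1.1] grip 0.274 zax [-0.07   0.016 -0.997]
[[0.9, -26.5, 0.2, -7.6], [4.4, -26.2, 0.2, -7.6], [7.8, -25.4, 0.2, -7.6], [11.1, -24.1, 0.2, -7.6], [14.2, -22.4, 0.2, -7.6], [17.0, -20.3, 0.2, -7.6], [19.6, -17.9, 0.2, -7.6], [21.8, -15.2, 0.2, -7.6], "|"]
```

Request:
step_arm --pt "1 -26 0 -8" --pt "4 -26 0 -8" --pt "8 -25 0 -8" --pt "11 -24 0 -8" --pt "14 -22 0 -8" --pt "17 -20 0 -7" --pt "20 -18 0 -7" --pt "20 -14 0 -7"

```text
time: 19.25
tool_pos: [0.5689, -0.0179, 0.0892]
tool_rot: [-0.037, 0.719, 0.693, -0.024]
contact_force: [0.9, -0.7, -0.2]
gripper_width: 0.275
```

Request:
step_arm --pt "0 0 0 0" --pt "0 0 0 0"

```text
time: 19.45
tool_pos: [0.5656, -0.0152, 0.086]
tool_rot: [-0.04, 0.718, 0.694, -0.026]
contact_force: [0.3, -0.6, 0.2]
gripper_width: 0.277
```

```bash
python3 - <<'E'
from h import *
a=jig(-82,0)
plan((a[0],a[1],60,PSI))
E
```

```text
t 19.4 pose [565.6 -15.2  86. ] phi 88.0 F [ 0.3 -0.6  0.2] grip 0.277 zax [-0.092  0.021 -0.996]
[[-1.4, 20.5, 24.1, 2.5], "|"]
```

Request:
step_arm --pt "0 0 -40 0" --pt "0 0 -40 0" --pt "0 0 0 0" --pt "0 0 0 0"

```text
time: 19.85
tool_pos: [0.5716, -0.0195, 0.1627]
tool_rot: [-0.043, 0.721, 0.691, -0.029]
contact_force: [-0.1, 0.3, -1.5]
gripper_width: 0.274
```

Request:
step_arm --pt "0 -40 0 0" --pt "0 -40 0 0" --pt "0 -40 0 0" --pt "0 0 0 0" --pt "0 0 0 0"

```text
time: 20.35
tool_pos: [0.4458, -0.0164, 0.1657]
tool_rot: [-0.048, 0.723, 0.689, -0.033]
contact_force: [-0.1, 0.2, -0.8]
gripper_width: 0.274
```

Request:
step_arm --pt "0 10 0 0" --pt "0 10 0 0" --pt "0 10 0 0" --pt "0 10 0 0" --pt "0 10 0 0" --pt "0 10 0 0" --pt "0 10 0 0" --pt "0 0 0 0"

```text
time: 21.15
tool_pos: [0.5294, -0.0217, 0.1529]
tool_rot: [-0.049, 0.723, 0.688, -0.034]
contact_force: [-0.0, 0.7, -0.0]
gripper_width: 0.272
```

```bash
python3 - <<'E'
from h import *
a=jig(-82,0)
plan((a[0],a[1],50,PSI,12))
E
```

```text
t 21.1 pose [529.4 -21.7 152.9] phi 87.0 F [-0.   0.7 -0. ] grip 0.272 zax [-0.116  0.025 -0.993]
[[0.6, 6.6, 9.6, 0.2], [0.6, 6.6, 9.6, 0.2], [0.6, 6.6, 9.6, 0.2], [0.6, 6.6, 9.6, 0.2], [0.6, 6.6, 9.6, 0.2], [0.7, 6.6, 9.6, 0.2], [0.7, 6.6, 9.6, 0.2], [0.7, 6.6, 9.6, 0.2], [0.7, 6.6, 9.6, 0.2], [0.7, 6.6, 9.6, 0.2], "|"]
```

Request:
step_arm --pt "1 7 10 0" --pt "0 7 10 0" --pt "1 7 10 0" --pt "1 7 10 1" --pt "1 7 10 0" --pt "0 6 9 0" --pt "1 6 9 1" --pt "0 0 0 0"

```text
time: 21.95
tool_pos: [0.5732, -0.0175, 0.0723]
tool_rot: [-0.05, 0.736, 0.674, -0.036]
contact_force: [-0.0, -0.2, -0.5]
gripper_width: 0.277
```

```bash
python3 - <<'E'
from h import *
a=jig(-82,0)
plan((a[0],a[1],50,PSI,12),(a[0],a[1],25,PSI,12))
E
```

```text
t 21.9 pose [573.2 -17.5  72.3] phi 84.9 F [-0.  -0.2 -0.5] grip 0.277 zax [-0.12   0.025 -0.993]
[[0.5, 4.4, 7.0, -0.2], [0.5, 4.4, 7.0, -0.2], [0.4, 4.4, 7.0, -0.2], "|", [-0.1, 1.0, 8.3, -0.0], [-0.1, 1.0, 8.3, -0.0], [-0.1, 1.0, 8.3, -0.0], "|"]
```

Request:
step_arm --pt "0 5 7 0" --pt "1 4 7 -0.5" --pt "0 4 7 0" --pt "0 1 8 0" --pt "0 1 8 0" --pt "0 1 5 0" --pt "0 0 0 0"

```text
time: 22.65
tool_pos: [0.5853, -0.0168, 0.0255]
tool_rot: [-0.05, 0.733, 0.677, -0.035]
contact_force: [0.4, -0.1, 0.0]
gripper_width: 0.274
```

```bash
python3 - <<'E'
from h import *
a=jig(-82,0)
plan((a[0],a[1],21,PSI,12))
E
```

```text
t 22.6 pose [585.3 -16.8  25.5] phi 85.4 F [ 0.4 -0.1  0. ] grip 0.274 zax [-0.119  0.025 -0.993]
[[-0.1, -1.0, 4.7, -0.1], "|"]
```

Next I'll lower the block to the floor and press gently, which should also reveal whether the tilt corrects.

Request:
step_arm --pt "0 -1 3 0" --pt "0 0 2 0" --pt "0 0 2 0" --pt "0 0 2 0" --pt "0 0 2 0" --pt "0 0 2 0"

```text
time: 23.25
tool_pos: [0.5839, -0.0166, 0.021]
tool_rot: [-0.05, 0.733, 0.677, -0.036]
contact_force: [-4.3, 0.4, 7.5]
gripper_width: 0.277
```

```bash
python3 - <<'E'
from h import *
a=jig(-82,0)
plan((a[0],a[1],21,PSI,12)); print(state()['joint_pos'])
E
```

```text
t 23.2 pose [583.9 -16.6  21. ] phi 85.4 F [-4.3  0.4  7.5] grip 0.277 zax [-0.12   0.025 -0.992]
[[-0.2, -0.2, 0.0, -0.1], "|"]
[-0.15832506  0.25271337  1.77006929  0.00563287  1.24156113 -0.08159869]
```

Request:
step_arm --pt "0 0 0 0" --pt "0 0 -3 0" --pt "0 0 -3 0" --pt "0 0 -10 0" --pt "0 0 -15 0" --pt "0 0 -20 0" --pt "0 0 -15 0" --pt "0 0 0 0" --claw 42

```text
time: 24.05
tool_pos: [0.5941, -0.0186, 0.0942]
tool_rot: [-0.048, 0.733, 0.678, -0.034]
contact_force: [0.3, 0.3, 0.8]
gripper_width: 0.42
```

```bash
python3 - <<'E'
from h import *
grab('side');b=np.load('side.npz')['im'][190:290,220:330,::-1]
cv2.imwrite('pics/b2.png',cv2.resize(b,None,fx=6,fy=6))
plan((549,-264,60,PSI,25))
E
```

```text
t 24.1 pose [593.5 -18.5  93.1] phi 85.4 F [ 0.1 -0.2 -0.2] grip 0.420 zax [-0.116  0.024 -0.993]
[[-22.6, -1.9, 2.9, -0.0], [-22.6, -1.9, 2.9, -0.0], [-22.6, -1.9, 2.9, -0.0], [-22.6, -1.9, 2.9, -0.0], [-22.6, -1.9, 2.9, -0.0], [-22.6, -1.9, 2.9, -0.0], [-22.6, -1.9, 2.9, -0.0], [-22.6, -1.9, 2.9, -0.0], [-22.6, -1.9, 2.9, -0.0], [-22.6, -1.9, 2.9, -0.0], [-22.6, -2.0, 2.9, -0.0], "|"]
```

View pics/b2.png

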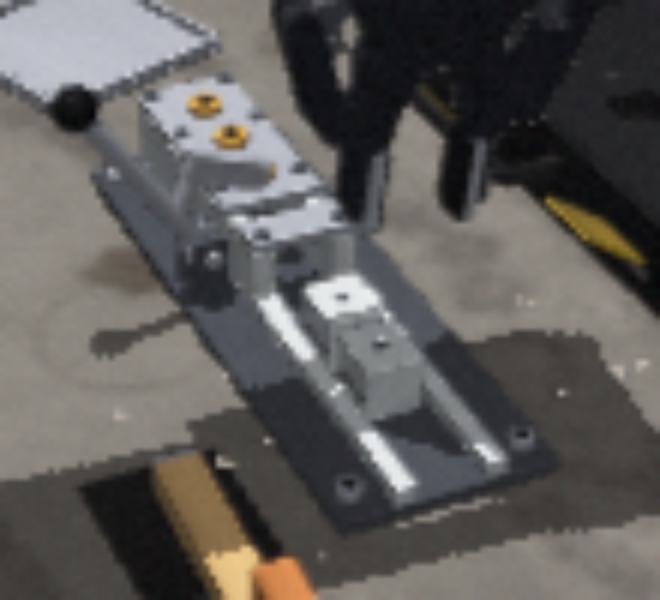

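Both blocks sit flat in the channel, at crop (340,320) and (380,370). Next I'll move slowly to the free bench area and press the tips down to level the tool.

Request:
step_arm --pt "-22 -2 0 0" --pt "-23 -2 2 0" --pt "-23 -2 3 0" --pt "-23 -2 3 0" --pt "-23 -2 3 0" --pt "-23 -2 3 0" --pt "-23 -2 3 0" --pt "-23 -2 3 0" --claw 0

```text
time: 24.9
tool_pos: [0.5563, -0.2012, 0.0659]
tool_rot: [-0.052, 0.731, 0.679, -0.036]
contact_force: [0.3, -0.2, -0.9]
gripper_width: -0.0
```

Request:
step_arm --pt "-23 -2 3 0" --pt "-22 -2 3 0" --pt "0 0 5 0" --pt "0 0 10 0" --pt "0 0 10 0" --pt "0 0 0 0"

```text
time: 25.5
tool_pos: [0.5403, -0.2456, 0.0272]
tool_rot: [-0.057, 0.732, 0.678, -0.037]
contact_force: [-0.6, 0.1, -0.1]
gripper_width: 0.005
```

```bash
python3 - <<'E'
from h import *
plan((549,-264,5,PSI,25))
E
```

```text
t 25.5 pose [ 540.3 -245.6   27.2] phi 85.6 F [-0.6  0.1 -0.1] grip 0.005 zax [-0.132  0.033 -0.991]
[[-9.1, 6.5, 10.1, 0.0], [-9.1, 6.5, 10.1, 0.0], "|"]
```

Request:
step_arm --pt "0 0 8 0" --pt "0 0 8 0" --pt "0 0 6 0" --pt "0 0 4 0" --pt "0 0 4 0" --pt "0 0 5 0" --pt "0 0 5 0" --pt "0 0 5 0"

```text
time: 26.3
tool_pos: [0.5378, -0.243, 0.0003]
tool_rot: [-0.061, 0.73, 0.679, -0.039]
contact_force: [-10.3, 6.8, 25.7]
gripper_width: -0.002
```

Request:
step_arm --pt "0 0 8 0" --pt "0 0 8 0" --pt "0 0 8 0" --pt "0 0 8 0"

```text
time: 26.7
tool_pos: [0.538, -0.243, 0.0001]
tool_rot: [-0.066, 0.73, 0.679, -0.042]
contact_force: [-14.0, 10.7, 39.5]
gripper_width: -0.0
```

Request:
step_arm --pt "0 -6 3 0" --pt "0 -6 3 0" --pt "0 -6 3 0" --pt "0 -6 3 0"

```text
time: 27.1
tool_pos: [0.5207, -0.2442, 0.0006]
tool_rot: [-0.056, 0.73, 0.68, -0.037]
contact_force: [5.3, 1.0, 11.2]
gripper_width: 0.002
```

```bash
python3 - <<'E'
from h import *
plan((549,-264,5,PSI,25)); print(state()['joint_pos'])
E
```

```text
t 27.1 pose [ 520.7 -244.2    0.6] phi 85.8 F [ 5.3  1.  11.2] grip 0.002 zax [-0.131  0.031 -0.991]
[[-8.8, 14.4, -4.3, 0.2], [-8.7, 14.4, -4.3, 0.2], "|"]
[-0.54756684  0.27114738  1.78918705 -0.04455382  1.20987349 -0.45809386]
```

Request:
step_arm --pt "0 -8 5 0" --pt "0 -8 5 0" --pt "0 -8 5 0" --pt "0 -8 5 0" --pt "0 -8 5 0" --pt "0 -8 5 0"

```text
time: 27.7
tool_pos: [0.5023, -0.2517, 0.0002]
tool_rot: [-0.02, 0.733, 0.68, -0.018]
contact_force: [8.3, 1.8, 12.2]
gripper_width: -0.003
```

Request:
step_arm --pt "0 -8 5 0" --pt "0 -8 5 0" --pt "0 -8 5 0" --pt "0 -6 4 0"

```text
time: 28.1
tool_pos: [0.4958, -0.2559, 0.0]
tool_rot: [0.005, 0.735, 0.678, -0.002]
contact_force: [6.6, 4.3, 11.5]
gripper_width: -0.001
```

Request:
step_arm --pt "0 0 -5 0" --pt "0 0 -10 0" --pt "0 0 -15 0" --pt "0 0 0 0"

```text
time: 28.5
tool_pos: [0.4939, -0.255, 0.0302]
tool_rot: [0.003, 0.735, 0.678, -0.002]
contact_force: [0.4, -0.5, 0.7]
gripper_width: -0.0
```

```bash
python3 - <<'E'
from h import *
grab('side');grab('top');blocks('side',-.0008);blocks('top',.0009)
plan((548.4,-391,80,146,25))
E
```

```text
side [371. 367.] 251 xyz [ 0.5474 -0.394   0.0256] zmax 0.029 [array([ 548.5, -392.9]), array([27.1, 32.1]), np.float64(55.8)]
top [405. 226.] 63 xyz [ 0.5529 -0.3914  0.0256] zmax 0.031 [array([ 550.9, -391.9]), array([25.9, 25.9]), np.float64(56.0)]
t 28.6 pose [ 492.7 -254.1   28.2] phi 85.4 F [ 0.6  0.4 -0.4] grip -0.001 zax [-0.002 -0.006 -1.   ]
[[-16.5, 8.3, -6.4, -7.6], [-17.5, 6.1, -6.4, -7.6], [-18.1, 3.7, -6.4, -7.6], [-18.5, 1.3, -6.4, -7.6], [-18.5, -1.2, -6.4, -7.6], [-18.2, -3.6, -6.4, -7.6], [-17.5, -6.0, -6.4, -7.6], [-16.6, -8.2, -6.4, -7.6], "|"]
```

Tool levelled. Lift first, then go slowly to the third block.

Request:
step_arm --pt "0 0 -15 0" --pt "0 0 -18 0" --pt "0 0 -18 0" --pt "-8 4 -2 -4" --pt "-8 4 -2 -4" --pt "-8 3 0 -4" --pt "-8 3 0 -4" --pt "-9 2 0 -4" --claw 50

```text
time: 29.4
tool_pos: [0.5096, -0.2932, 0.0874]
tool_rot: [-0.002, 0.6, 0.8, -0.003]
contact_force: [0.4, -0.7, -0.4]
gripper_width: 0.501
```

Request:
step_arm --pt "-9 2 0 -4" --pt "-9 1 0 -4" --pt "-9 1 0 -4" --pt "-9 0 0 -4" --pt "-9 0 0 -4" --pt "-9 -2 0 -4" --pt "-9 -2 0 -4" --pt "-9 -3 0 -4"

```text
time: 30.2
tool_pos: [0.5447, -0.3598, 0.0907]
tool_rot: [-0.004, 0.346, 0.938, -0.002]
contact_force: [0.8, -0.2, 0.2]
gripper_width: 0.504
```

```bash
python3 - <<'E'
from h import *
plan((548.4,-391.2,70,146,15))
E
```

```text
t 30.2 pose [ 544.7 -359.8   90.7] phi 139.6 F [ 0.8 -0.2  0.2] grip 0.504 zax [-0.01  -0.001 -1.   ]
[[-7.8, -7.1, 6.9, -2.1], [-7.5, -7.4, 6.9, -2.1], [-7.2, -7.7, 6.9, -2.1], "|"]
```

Slow moves keep the tilt small. I'll approach and descend.

Request:
step_arm --pt "-8 -7 7 -2" --pt "-8 -7 7 -2" --pt "-7 -8 7 -2" --pt "0 0 12 0" --pt "0 0 12 0" --pt "0 0 6 0" --pt "0 0 0 0"

```text
time: 30.9
tool_pos: [0.5486, -0.3922, 0.0389]
tool_rot: [-0.005, 0.294, 0.956, -0.002]
contact_force: [-0.6, 0.4, 0.3]
gripper_width: 0.499
```

```bash
python3 - <<'E'
from h import *
plan((548.4,-391.2,12,146,15))
E
```

```text
t 30.9 pose [ 548.6 -392.2   38.9] phi 145.8 F [-0.6  0.4  0.3] grip 0.499 zax [-0.011  0.    -1.   ]
[[0.2, 0.4, 13.5, -0.1], [0.2, 0.4, 13.5, -0.1], "|"]
```

Request:
step_arm --pt "0 1 13 0" --pt "0 0 12 0" --pt "0 0 2 0" --pt "0 0 0 0"

```text
time: 31.3
tool_pos: [0.5488, -0.39, 0.0094]
tool_rot: [-0.006, 0.294, 0.956, -0.001]
contact_force: [-1.0, 0.3, -0.2]
gripper_width: 0.499
```

Request:
step_arm --pt "0 0 0 0" --pt "0 0 0 0" --pt "0 0 0 0" --pt "0 0 0 0" --claw 0

```text
time: 31.7
tool_pos: [0.5496, -0.3907, 0.0107]
tool_rot: [-0.005, 0.294, 0.956, -0.002]
contact_force: [0.5, -0.7, -0.2]
gripper_width: 0.276
```

Request:
step_arm --pt "0 0 -12 0" --pt "0 0 -20 0" --pt "0 0 -20 0" --pt "0 0 -12 0" --pt "0 0 0 0"

```text
time: 32.2
tool_pos: [0.5503, -0.3907, 0.0794]
tool_rot: [-0.005, 0.294, 0.956, -0.002]
contact_force: [0.4, -0.1, -0.1]
gripper_width: 0.275
```

```bash
python3 - <<'E'
from h import *
a=jig(-119,0)
plan((a[0],a[1],80,PSI,15))
E
```

```text
t 32.2 pose [ 550.3 -390.7   79.4] phi 145.8 F [ 0.4 -0.1 -0.1] grip 0.275 zax [-0.01  -0.001 -1.   ]
[[7.1, 12.9, -0.1, 2.6], [7.7, 12.5, -0.1, 2.6], [8.3, 12.2, -0.1, 2.6], [8.8, 11.8, -0.1, 2.6], [9.4, 11.4, -0.1, 2.6], [9.9, 10.9, -0.1, 2.6], [10.4, 10.4, -0.1, 2.6], [10.8, 10.0, -0.1, 2.6], [11.3, 9.5, -0.1, 2.6], [11.7, 8.9, -0.1, 2.6], [12.1, 8.4, -0.1, 2.6], [12.5, 7.8, -0.1, 2.6], [12.8, 7.2, -0.1, 2.6], [13.1, 6.7, -0.1, 2.6], [13.4, 6.0, -0.1, 2.6], [13.7, 5.4, -0.1, 2.6], [13.9, 4.8, -0.1, 2.6], [14.1, 4.2, -0.1, 2.6], [14.3, 3.5, -0.1, 2.6], [14.4, 2.8, -0.1, 2.6], [14.6, 2.2, -0.1, 2.6], [14.6, 1.5, -0.1, 2.6], [14.7, 0.8, -0.1, 2.6], "|"]
```

Request:
step_arm --pt "7 13 0 3" --pt "8 12 0 3" --pt "8 12 0 3" --pt "9 12 0 3" --pt "9 11 0 3" --pt "10 11 0 3" --pt "10 10 0 3" --pt "11 10 0 3"

```text
time: 33.0
tool_pos: [0.5621, -0.2716, 0.0757]
tool_rot: [-0.006, 0.495, 0.869, -0.003]
contact_force: [-0.2, 0.1, -1.0]
gripper_width: 0.274
```

Request:
step_arm --pt "11 9 0 3" --pt "12 9 0 3" --pt "12 8 0 3" --pt "13 7 0 3" --pt "13 7 0 3" --pt "13 6 0 2" --pt "13 6 0 2" --pt "14 5 0 2"

```text
time: 33.8
tool_pos: [0.5779, -0.1498, 0.0696]
tool_rot: [-0.01, 0.652, 0.758, -0.005]
contact_force: [0.2, -0.3, -0.5]
gripper_width: 0.275
```

```bash
python3 - <<'E'
from h import *
a=jig(-119,0)
plan((a[0],a[1],70,PSI,15))
E
```

```text
t 33.8 pose [ 577.9 -149.8   69.6] phi 98.7 F [ 0.2 -0.3 -0.5] grip 0.275 zax [-0.021  0.005 -1.   ]
[[13.5, 2.5, 0.0, 1.9], [13.6, 2.0, 0.0, 1.9], [13.7, 1.6, 0.0, 1.9], [13.7, 1.1, 0.0, 1.9], [13.7, 0.7, 0.0, 1.9], [13.7, 0.2, 0.0, 1.9], [13.7, -0.2, 0.0, 1.9], "|"]
```

Request:
step_arm --pt "13 2 0 2" --pt "13 2 0 2" --pt "13 2 0 2" --pt "13 1 0 2" --pt "13 1 0 2" --pt "13 0 0 2" --pt "12 0 0 1" --pt "0 0 0 0"

```text
time: 34.6
tool_pos: [0.5782, -0.053, 0.0643]
tool_rot: [-0.013, 0.736, 0.677, -0.008]
contact_force: [-0.4, -0.4, -1.1]
gripper_width: 0.275
```

```bash
python3 - <<'E'
from h import *
a=jig(-121,0)
plan((a[0],a[1],50,PSI,15),(a[0],a[1],24,PSI,12))
E
```

```text
t 34.6 pose [578.2 -53.   64.3] phi 85.2 F [-0.4 -0.4 -1.1] grip 0.275 zax [-0.029  0.008 -1.   ]
[[-2.5, 3.1, 14.2, -0.3], "|", [-0.0, 0.3, 8.7, -0.0], [-0.0, 0.3, 8.7, -0.0], [-0.0, 0.3, 8.7, -0.0], "|"]
```

Request:
step_arm --pt "-3 3 14 0" --pt "0 0 12 0" --pt "0 0 8 0" --pt "0 0 3 0" --pt "0 0 0 0"

```text
time: 35.1
tool_pos: [0.5782, -0.0579, 0.0215]
tool_rot: [-0.014, 0.736, 0.677, -0.01]
contact_force: [-0.4, -0.1, 0.4]
gripper_width: 0.274
```

```bash
python3 - <<'E'
from h import *
a=jig(-121,0)
plan((a[0],a[1],19,PSI,15))
E
```

```text
t 35.1 pose [578.2 -57.9  21.5] phi 85.2 F [-0.4 -0.1  0.4] grip 0.274 zax [-0.033  0.008 -0.999]
[[2.5, 2.4, 2.4, -0.3], "|"]
```

Request:
step_arm --pt "1 2 1 0" --pt "0 0 1 0" --pt "0 0 0 0"

```text
time: 35.4
tool_pos: [0.5807, -0.0575, 0.0196]
tool_rot: [-0.014, 0.736, 0.676, -0.01]
contact_force: [-0.2, 0.9, -1.3]
gripper_width: 0.274
```

Request:
step_arm --pt "0 0 0 0" --pt "0 0 -1 0" --pt "0 0 -3 0" --pt "0 0 -10 0" --pt "0 0 -15 0" --pt "0 0 -15 0" --pt "0 0 -15 0" --pt "0 0 0 0" --claw 42

```text
time: 36.2
tool_pos: [0.5854, -0.0583, 0.0878]
tool_rot: [-0.011, 0.736, 0.677, -0.008]
contact_force: [1.1, -0.7, 0.7]
gripper_width: 0.421
```

```bash
python3 - <<'E'
from h import *
grab('side');grab('top')
b=np.load('side.npz')['im'][190:310,220:350,::-1]
cv2.imwrite('pics/b3.png',cv2.resize(b,None,fx=5,fy=5))
for n in('side','top'):
    W=cloud(n);im=np.load(n+'.npz')['im'];hsv=cv2.cvtColor(im,cv2.COLOR_RGB2HSV);x,y,z=[W[...,i] for i in range(3)]
    comps(n,(x>.55)&(x<.62)&(y>-.1)&(y<.05)&(z>.028)&(z<.04),W,minpx=20)
    st=(x>.4)&(x<.53)&(y>-.22)&(y<.02); wd=(hsv[...,0]<28)&(hsv[...,1]>80)&st
    comps('handle',wd&(z>.045)&(z<.06),W,minpx=5);comps('bar',wd&(z>.013)&(z<.06),W,minpx=30)
plan((469.8,-151,70,83,15))
E
```

```text
side [280. 244.] 180 xyz [ 0.5837 -0.0017  0.0329] zmax 0.036 [array([585.4,   1.7]), array([70.9, 25.8]), np.float64(85.4)]
side [290. 258.] 102 xyz [ 0.5792 -0.0621  0.0327] zmax 0.036 [array([580.5, -60.2]), array([32.3, 25.8]), np.float64(85.4)]
handle [268. 290.] 130 xyz [ 0.4678 -0.1566  0.0521] zmax 0.056 [array([ 469.2, -152.3]), array([40.4, 17.7]), np.float64(83.9)]
bar [263. 291.] 592 xyz [ 0.4697 -0.1466  0.0191] zmax 0.056 [array([ 475. , -108.4]), array([168.1,  20.9]), np.float64(83.1)]
top [267. 212.] 33 xyz [0.5869 0.0328 0.0348] zmax 0.04 [array([586.8,  33.5]), array([14.2, 25.5]), np.float64(75.0)]
top [283. 213.] 68 xyz [ 0.5845 -0.0161  0.0347] zmax 0.04 [array([583.7, -14.8]), array([27.7, 22.7]), np.float64(88.9)]
handle [327. 251.] 82 xyz [ 0.4701 -0.1482  0.0535] zmax 0.06 [array([ 469.9, -148.1]), array([38.3, 18.1]), np.float64(83.0)]
bar [326. 252.] 178 xyz [ 0.4692 -0.147   0.0314] zmax 0.06 [array([ 469.8, -149.8]), array([78.4, 20.2]), np.float64(82.8)]
t 36.3 pose [583.8 -58.   85.1] phi 85.2 F [ 1.1 -0.8 -0.4] grip 0.421 zax [-0.03   0.007 -1.   ]
[[-10.2, -10.5, 1.8, 0.2], [-10.3, -10.5, 1.8, 0.2], [-10.3, -10.4, 1.8, 0.2], [-10.4, -10.4, 1.8, 0.2], [-10.4, -10.4, 1.8, 0.2], [-10.4, -10.3, 1.8, 0.2], [-10.5, -10.3, 1.8, 0.2], [-10.5, -10.2, 1.8, 0.2], [-10.5, -10.2, 1.8, 0.2], [-10.6, -10.2, 1.8, 0.2], "|"]
```

View pics/b3.png

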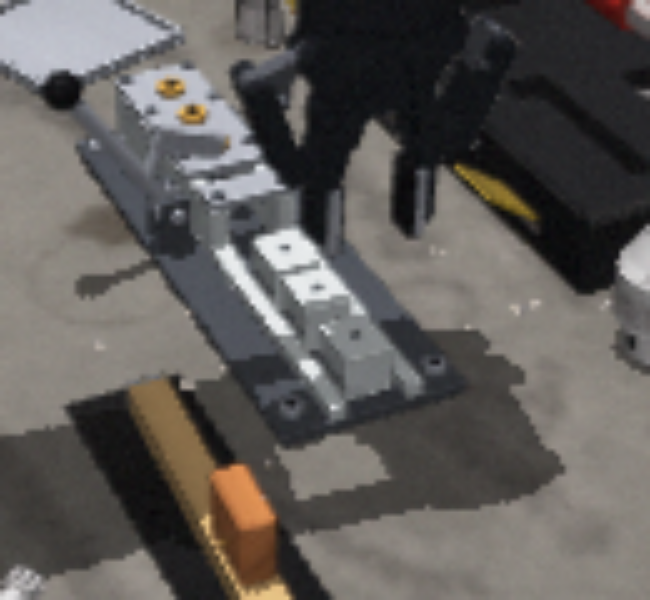

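All three blocks stand in a row in the bay, at crop (285,248), (315,288) and (355,345), aligned with the channel. Now the stick.

Request:
step_arm --pt "-10 -10 1 0" --pt "-10 -10 1 0" --pt "-10 -10 1 0" --pt "-10 -10 1 0" --pt "-10 -10 1 1" --pt "-10 -10 1 0" --pt "-10 -10 1 0" --pt "-10 -10 1 0"

```text
time: 37.1
tool_pos: [0.486, -0.1356, 0.075]
tool_rot: [-0.016, 0.743, 0.669, -0.011]
contact_force: [0.3, 0.3, -0.2]
gripper_width: 0.42
```

Request:
step_arm --pt "-8 -8 1 1" --pt "-6 -6 1 0" --pt "0 0 0 0" --pt "0 0 0 0"

```text
time: 37.5
tool_pos: [0.4677, -0.1504, 0.0734]
tool_rot: [-0.015, 0.75, 0.661, -0.011]
contact_force: [-0.2, -0.6, 0.5]
gripper_width: 0.42
```

```bash
python3 - <<'E'
from h import *
plan((469.7,-150.5,60,83.2,15),(469.7,-150.5,27,83.2,12))
E
```

```text
t 37.5 pose [ 467.7 -150.4   73.4] phi 82.8 F [-0.2 -0.6  0.5] grip 0.420 zax [-0.037  0.008 -0.999]
[[0.1, 2.5, 13.4, -0.4], "|", [-0.0, 0.4, 11.0, -0.0], [-0.0, 0.4, 11.0, -0.0], [-0.0, 0.4, 11.0, -0.0], "|"]
```

Request:
step_arm --pt "0 2 12 0" --pt "0 0 12 0" --pt "0 0 12 0" --pt "0 0 9 0" --pt "0 0 0 0" --pt "0 0 0 0"

```text
time: 38.1
tool_pos: [0.4681, -0.1486, 0.0228]
tool_rot: [-0.017, 0.749, 0.662, -0.011]
contact_force: [-0.2, 0.8, 0.5]
gripper_width: 0.418
```

Request:
step_arm --pt "0 0 0 0" --pt "0 0 0 0" --pt "0 0 0 0" --pt "0 0 0 0" --claw 0

```text
time: 38.5
tool_pos: [0.469, -0.149, 0.0238]
tool_rot: [-0.016, 0.749, 0.662, -0.011]
contact_force: [0.6, 0.1, -0.9]
gripper_width: 0.204
```

Request:
step_arm --pt "0 0 -8 0" --pt "0 0 -12 0" --pt "0 0 -12 0" --pt "0 0 -8 0" --pt "0 0 0 0"

```text
time: 39.0
tool_pos: [0.4709, -0.1496, 0.0683]
tool_rot: [-0.015, 0.749, 0.662, -0.011]
contact_force: [0.1, -0.3, -1.7]
gripper_width: 0.198
```

```bash
python3 - <<'E'
from h import *
# nose 130 ahead of handle; nose at jig -150 -> handle -280
a=jig(-290,0)
plan((a[0],a[1],70,PSI,15))
E
```

```text
t 39.0 pose [ 470.9 -149.6   68.3] phi 83.0 F [ 0.1 -0.3 -1.7] grip 0.198 zax [-0.036  0.008 -0.999]
[[-6.9, 11.6, -0.6, -0.3], [-7.0, 11.6, -0.6, -0.3], [-7.0, 11.6, -0.6, -0.3], [-7.1, 11.5, -0.6, -0.3], [-7.1, 11.5, -0.6, -0.3], [-7.2, 11.5, -0.6, -0.3], [-7.2, 11.4, -0.6, -0.3], [-7.3, 11.4, -0.6, -0.3], [-7.4, 11.4, -0.6, -0.3], "|"]
```

Request:
step_arm --pt "-7 12 -1 0" --pt "-7 12 -1 -1" --pt "-7 12 -1 0" --pt "-7 12 -1 0" --pt "-7 12 -1 -1" --pt "-7 11 -1 0" --pt "-7 11 0 0" --pt "-7 9 0 0"

```text
time: 39.8
tool_pos: [0.5597, -0.2176, 0.0699]
tool_rot: [-0.016, 0.735, 0.678, -0.011]
contact_force: [0.5, -0.5, -2.4]
gripper_width: 0.201
```

Request:
step_arm --pt "-4 6 0 0" --pt "0 0 0 0" --pt "0 0 0 0"

```text
time: 40.1
tool_pos: [0.5664, -0.2234, 0.0688]
tool_rot: [-0.017, 0.735, 0.678, -0.011]
contact_force: [-0.7, -0.4, -1.1]
gripper_width: 0.202
```

```bash
python3 - <<'E'
from h import *
a=jig(-290,0);b=jig(-280,0)
plan((a[0],a[1],50,PSI,15),(a[0],a[1],31,PSI,12))
grab('side')
b=np.load('side.npz')['im'][190:330,220:370,::-1]
cv2.imwrite('pics/c1.png',cv2.resize(b,None,fx=4,fy=4))
E
```

```text
t 40.1 pose [ 566.4 -223.4   68.8] phi 85.3 F [-0.7 -0.4 -1.1] grip 0.202 zax [-0.039  0.01  -0.999]
[[-0.4, 0.9, 9.4, -0.1], [-0.4, 0.9, 9.4, -0.1], "|", [-0.1, 0.4, 9.5, -0.0], [-0.1, 0.4, 9.5, -0.0], "|"]
```

View pics/c1.png

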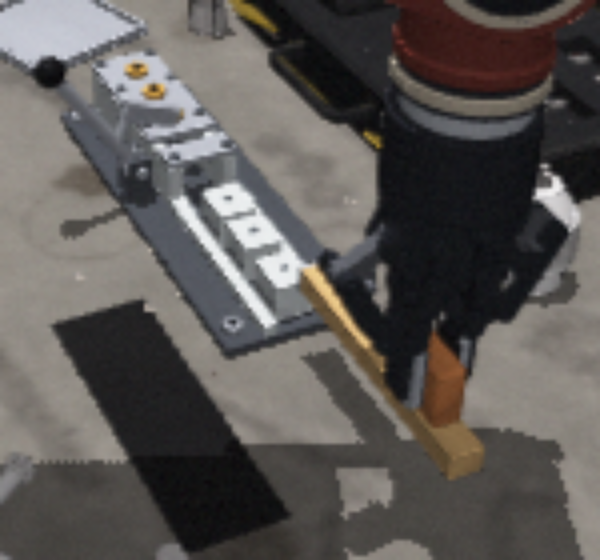

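The stick is held level, its nose at crop (308,275) behind the row. I'll lower it into the channel line.

Request:
step_arm --pt "0 1 10 0" --pt "0 1 10 0" --pt "0 0 9 0" --pt "0 0 7 0" --pt "0 0 0 0" --pt "0 0 0 0"

```text
time: 40.75
tool_pos: [0.5648, -0.2214, 0.028]
tool_rot: [-0.018, 0.735, 0.678, -0.012]
contact_force: [-0.2, -0.6, -1.2]
gripper_width: 0.205
```

```bash
python3 - <<'E'
from h import *
a=jig(-270,0)
plan((a[0],a[1],31,PSI,10))
grab('side'); W=cloud('side');im=np.load('side.npz')['im'];hsv=cv2.cvtColor(im,cv2.COLOR_RGB2HSV);x,y,z=[W[...,i] for i in range(3)]
wd=(hsv[...,0]<28)&(hsv[...,1]>80)&(x>.53)&(x<.62)&(y>-.33)&(y<-.02)
comps('stick',wd,W,minpx=20)
for lo in (-.14,-.12,-.1):
    m=wd&(y>lo)&(y<lo+.02); print(lo,np.nanmedian(W[m],0) if m.sum() else 0, np.nanpercentile(z[m],90) if m.sum() else 0)
E
```

```text
t 40.8 pose [ 564.8 -221.4   28. ] phi 85.4 F [-0.2 -0.6 -1.2] grip 0.205 zax [-0.042  0.011 -0.999]
[[8.8, 1.4, -1.5, -0.1], [8.8, 1.4, -1.5, -0.1], "|"]
stick [334. 176.] 2047 xyz [ 0.5631 -0.2258  0.3444] zmax 0.386 [array([ 559.9, -216.7]), array([128.5, 105.7]), np.float64(70.2)]
stick [321. 301.] 534 xyz [ 0.561  -0.2365  0.0229] zmax 0.072 [array([ 577. , -184.7]), array([164.2,  65.8]), np.float64(75.0)]
-0.14 [ 0.56286065 -0.13114959  0.02014733] 0.0251804285821724
-0.12 [ 0.56548083 -0.10866661  0.01990168] 0.024018767915495887
-0.1 [ 0.56796101 -0.09732299  0.02184747] 0.021847469861902225
```

Request:
step_arm --pt "0 1 -3 0" --pt "0 1 -1 0" --pt "6 1 0 0" --pt "6 0 0 0" --pt "6 0 0 0" --pt "0 0 0 0"

```text
time: 41.4
tool_pos: [0.5712, -0.2027, 0.0345]
tool_rot: [-0.017, 0.735, 0.678, -0.011]
contact_force: [0.3, -0.4, -0.7]
gripper_width: 0.198
```

```bash
python3 - <<'E'
from h import *
a=jig(-97,0);
plan((a[0],a[1],32,PSI,10))
p,f,s=pose();q=p[:2]-O;an=np.radians(PSI);print('jig x,y',q@[np.cos(an),np.sin(an)],q@[-np.sin(an),np.cos(an)])
E
```

```text
t 41.4 pose [ 571.2 -202.7   34.5] phi 85.4 F [ 0.3 -0.4 -0.7] grip 0.198 zax [-0.039  0.01  -0.999]
[[9.5, -0.1, 0.2, -0.0], [9.5, -0.1, 0.2, -0.0], [9.5, -0.1, 0.2, -0.0], [9.5, -0.1, 0.2, -0.0], [9.5, -0.1, 0.2, -0.0], [9.5, -0.1, 0.2, -0.0], [9.5, -0.1, 0.2, -0.0], [9.5, -0.1, 0.2, -0.0], [9.5, -0.1, 0.2, -0.0], [9.5, -0.1, 0.2, -0.0], [9.5, -0.1, 0.2, -0.0], [9.5, -0.1, 0.2, -0.0], [9.5, -0.1, 0.2, -0.0], [9.5, -0.1, 0.2, -0.0], [9.5, -0.1, 0.2, -0.0], [9.5, -0.1, 0.2, -0.0], [9.5, -0.1, 0.2, -0.0], [9.5, -0.1, 0.2, -0.0], "|"]
jig x,y -268.3391928591591 -2.021219650879349
```

Request:
step_arm --pt "6 -1 1 0" --pt "8 -1 1 0" --pt "8 0 0 0" --pt "8 0 0 0" --pt "8 0 0 0" --pt "8 0 0 0" --pt "8 0 0 0" --pt "0 0 0 0"

```text
time: 42.2
tool_pos: [0.5738, -0.1441, 0.0332]
tool_rot: [-0.016, 0.735, 0.678, -0.011]
contact_force: [-0.3, -0.4, -1.3]
gripper_width: 0.204
```

```bash
cat >> h.py <<'E'
def jpos():
    p,f,s=pose();q=p[:2]-O;an=np.radians(PSI);print('jig x,y',(q@[np.cos(an),np.sin(an)]).round(1),(q@[-np.sin(an),np.cos(an)]).round(1),'z',p[2].round(1),'phi',round(f,1),'F',s['contact_force'].round(1),'g',round(s['gripper_width'],3),'t',s['time'])
def bay():
    grab('side');W=cloud('side');x,y,z=[W[...,i] for i in range(3)]
    hsv=cv2.cvtColor(np.load('side.npz')['im'],cv2.COLOR_RGB2HSV)
    comps('bay',(x>.55)&(x<.62)&(y>-.16)&(y<.065)&(z>.028)&(z<.04)&(hsv[...,1]<60),W,minpx=15)
E
python3 - <<'E'
from h import *
jpos();bay()
E
```

```text
jig x,y -209.8 -0.0 z 33.2 phi 85.4 F [-0.3 -0.4 -1.3] g 0.204 t 42.2
bay [275. 238.] 224 xyz [0.5849 0.03   0.0329] zmax 0.04 [array([591.5,  22.6]), array([46.6, 84.5]), np.float64(3.5)]
```

Request:
step_arm --pt "8 0 0 0" --pt "8 0 0 0" --pt "8 0 0 0" --pt "8 0 0 0" --pt "8 0 0 0" --pt "8 0 0 0" --pt "8 0 0 0" --pt "0 0 0 0"

```text
time: 43.05
tool_pos: [0.5783, -0.0839, 0.0331]
tool_rot: [-0.016, 0.735, 0.678, -0.012]
contact_force: [-0.3, -0.3, -0.4]
gripper_width: 0.202
```

```bash
python3 - <<'E'
from h import *
jpos();bay()
E
```

```text
jig x,y -149.4 0.2 z 33.1 phi 85.4 F [-0.3 -0.3 -0.4] g 0.202 t 43.05
bay [267. 234.] 44 xyz [0.5764 0.0598 0.0334] zmax 0.04 [array([575.2,  55.6]), array([22.9, 22.2]), np.float64(70.0)]
```

Request:
step_arm --pt "8 0 0 0" --pt "8 0 0 0" --pt "8 0 0 0" --pt "8 0 0 0" --pt "6 0 0 0" --pt "4 0 0 0" --pt "3 0 0 0" --pt "0 0 0 0"

```text
time: 43.9
tool_pos: [0.582, -0.0357, 0.0332]
tool_rot: [-0.016, 0.735, 0.678, -0.012]
contact_force: [-0.0, 0.3, -1.8]
gripper_width: 0.204
```

```bash
python3 - <<'E'
from h import *
jpos()
E
```

```text
jig x,y -101.1 0.3 z 33.2 phi 85.4 F [-0.   0.3 -1.8] g 0.204 t 43.9
```

Request:
step_arm --pt "2 0 0 0" --pt "2 0 0 0" --pt "2 0 0 0" --pt "2 0 0 0"

```text
time: 44.3
tool_pos: [0.5829, -0.0303, 0.0338]
tool_rot: [-0.014, 0.735, 0.678, -0.014]
contact_force: [-3.2, -12.0, 1.6]
gripper_width: 0.202
```

Request:
step_arm --pt "2 0 0 0" --pt "2 0 0 0" --pt "2 0 0 0"

```text
time: 44.6
tool_pos: [0.5838, -0.0302, 0.0354]
tool_rot: [-0.009, 0.734, 0.679, -0.018]
contact_force: [-1.5, -8.6, 0.6]
gripper_width: 0.201
```

```bash
python3 - <<'E'
from h import *
jpos()
E
```

```text
jig x,y -95.4 -1.1 z 35.4 phi 85.5 F [-1.5 -8.6  0.6] g 0.201 t 44.6
```

The row is home: 12 N of resistance with the handle at jig x -95, against -97 expected. I'll retract the stick in the bay and set it down there while the lever is locked.

Request:
step_arm --pt "-4 0 0 0" --pt "-8 0 0 0" --pt "-8 0 0 0" --pt "-8 0 0 0" --pt "-8 0 0 0" --pt "-8 0 0 0" --pt "-8 0 0 0" --pt "-7 0 0 0"

```text
time: 45.4
tool_pos: [0.5787, -0.0926, 0.0359]
tool_rot: [-0.011, 0.735, 0.678, -0.017]
contact_force: [-0.4, 0.2, -1.9]
gripper_width: 0.204
```

Request:
step_arm --pt "0 0 2 0" --pt "0 0 2 0" --pt "0 0 1 0" --pt "0 0 0 0"

```text
time: 45.8
tool_pos: [0.5783, -0.0935, 0.0303]
tool_rot: [-0.011, 0.735, 0.678, -0.017]
contact_force: [0.9, 0.3, -2.4]
gripper_width: 0.204
```

```bash
python3 - <<'E'
from h import *
jpos();plan((584,-80,30,85.5))
E
```

```text
jig x,y -158.9 -0.6 z 30.3 phi 85.4 F [ 0.9  0.3 -2.4] g 0.204 t 45.8
t 45.8 pose [578.3 -93.5  30.3] phi 85.4 F [ 0.9  0.3 -2.4] grip 0.204 zax [-0.039 -0.007 -0.999]
[[13.9, 4.6, -0.0, -0.1], "|"]
```

Request:
step_arm --pt "0 0 1 0" --pt "0 0 0 0" --pt "0 0 0 0" --pt "0 0 -8 0" --pt "0 0 -15 0" --pt "0 0 -20 0" --pt "0 0 -20 0" --pt "0 0 -20 0" --claw 45

```text
time: 46.6
tool_pos: [0.5811, -0.0916, 0.117]
tool_rot: [-0.012, 0.734, 0.678, -0.017]
contact_force: [0.2, 0.3, 0.3]
gripper_width: 0.45
```

Request:
step_arm --pt "0 0 -20 0" --pt "0 0 -15 0" --pt "0 0 0 0" --pt "0 0 0 0"

```text
time: 47.0
tool_pos: [0.5859, -0.0922, 0.1626]
tool_rot: [-0.006, 0.735, 0.678, -0.014]
contact_force: [0.0, -0.0, -0.8]
gripper_width: 0.45
```

```bash
python3 - <<'E'
from h import *
plan((497.5,93.5,160,-4.5))
n='side';grab(n);W=cloud(n);m=(W[...,2]>.095)&(W[...,2]<.14)&(W[...,1]>.05)&(W[...,1]<.13)&(W[...,0]>.46)&(W[...,0]<.63);print(n,m.sum(),np.nanmean(W[m],0),np.nanmax(W[m],0))
E
```

```text
t 47.0 pose [585.9 -92.2 162.6] phi 85.5 F [ 0.  -0.  -0.8] grip 0.450 zax [-0.029 -0.009 -1.   ]
[[16.2, -9.3, 0.3, 8.2], [14.7, -11.6, 0.3, 8.2], [12.9, -13.5, 0.3, 8.2], [10.9, -15.2, 0.3, 8.2], [8.6, -16.6, 0.3, 8.2], [6.1, -17.7, 0.3, 8.2], [3.5, -18.4, 0.3, 8.2], [0.9, -18.7, 0.3, 8.2], [-1.8, -18.6, 0.3, 8.2], [-4.4, -18.2, 0.3, 8.2], [-6.9, -17.4, 0.3, 8.2], "|"]
side 71 [0.49995793 0.08941595 0.11294099] [0.51608153 0.09970575 0.12386668]
```

Request:
step_arm --pt "8 -5 0 4" --pt "8 -5 0 4" --pt "7 -6 0 4" --pt "7 -6 0 4" --pt "6 -7 0 4" --pt "6 -7 0 4" --pt "5 -8 0 4" --pt "5 -8 0 4"

```text
time: 47.85
tool_pos: [0.5459, -0.0226, 0.1508]
tool_rot: [-0.009, 0.898, 0.438, -0.023]
contact_force: [0.3, -0.6, 0.2]
gripper_width: 0.452
```

Request:
step_arm --pt "4 -8 0 4" --pt "4 -8 0 4" --pt "3 -9 0 4" --pt "3 -9 0 4" --pt "2 -9 0 4" --pt "1 -9 0 4" --pt "0 -9 0 4" --pt "0 -9 0 4"

```text
time: 48.65
tool_pos: [0.5071, 0.0477, 0.1389]
tool_rot: [-0.005, 0.986, 0.162, -0.036]
contact_force: [0.6, 0.1, 0.9]
gripper_width: 0.45
```

```bash
python3 - <<'E'
from h import *
plan((497.5,93,150,-4.5,12))
E
```

```text
t 48.6 pose [507.1  47.7 138.9] phi 18.7 F [0.6 0.1 0.9] grip 0.450 zax [-0.073 -0.003 -0.997]
[[1.2, -11.5, -2.6, 5.8], [-0.0, -11.6, -2.6, 5.8], [-1.2, -11.5, -2.6, 5.8], [-2.3, -11.4, -2.6, 5.8], "|"]
```

Request:
step_arm --pt "1 -11 -7 5.5" --pt "0 -11 -7 5.5" --pt "-1 -11 -5 5.5" --pt "-2 -10 -4 5.5" --pt "0 0 0 0" --pt "0 0 0 0"

```text
time: 49.25
tool_pos: [0.4927, 0.092, 0.1537]
tool_rot: [0.003, 0.998, -0.036, -0.045]
contact_force: [-0.3, -0.8, 0.4]
gripper_width: 0.456
```

```bash
python3 - <<'E'
from h import *
plan((496.5,92.5,130,-4.5),(496.5,92.5,93,-4.5,12))
E
```

```text
t 49.2 pose [492.7  92.  153.7] phi -4.1 F [-0.3 -0.8  0.4] grip 0.456 zax [-0.09  -0.003 -0.996]
[[5.9, -1.0, 23.2, 0.4], "|", [0.8, -0.1, 9.2, -0.0], [0.8, -0.1, 9.2, -0.0], [0.8, -0.1, 9.2, -0.0], [0.8, -0.1, 9.2, -0.0], "|"]
```

Request:
step_arm --pt "4 -1 12 0" --pt "1 0 12 0" --pt "1 0 12 0" --pt "1 0 12 0" --pt "0 0 10 0" --pt "0 0 0 0" --pt "0 0 0 0"

```text
time: 49.95
tool_pos: [0.492, 0.0905, 0.0856]
tool_rot: [0.003, 0.998, -0.035, -0.049]
contact_force: [0.3, -0.2, -0.5]
gripper_width: 0.45
```

Request:
step_arm --pt "0 0 0 0" --pt "0 0 0 0" --pt "0 0 0 0" --pt "0 0 0 0" --claw 0

```text
time: 50.35
tool_pos: [0.4927, 0.0937, 0.0863]
tool_rot: [-0.0, 0.998, -0.035, -0.047]
contact_force: [0.1, -1.3, -3.8]
gripper_width: 0.195
```

```bash
python3 - <<'E'
from h import *
plan((496.5,92.5,93,-4.5,12))
E
```

```text
t 50.4 pose [492.7  93.7  86.3] phi -4.0 F [ 0.1 -1.3 -3.8] grip 0.195 zax [-0.094  0.004 -0.996]
[[3.2, 1.0, -7.0, 0.5], "|"]
```

Request:
step_arm --pt "-6 0 0 0" --pt "-6 0 0 0" --pt "-6 0 0 0" --pt "-6 0 0 0"

```text
time: 50.75
tool_pos: [0.494, 0.0937, 0.086]
tool_rot: [-0.002, 0.999, -0.036, -0.009]
contact_force: [30.1, 1.1, -26.5]
gripper_width: 0.194
```

```bash
python3 - <<'E'
from h import *
plan((496.5,92.5,93,-4.5,12))
E
```

```text
t 50.8 pose [494.   93.7  86. ] phi -4.2 F [ 30.1   1.1 -26.5] grip 0.194 zax [-0.017  0.004 -1.   ]
[[2.4, 1.0, -7.1, 0.3], "|"]
```

Request:
step_arm --pt "-4 0 0 0" --pt "4 0 -3 0" --pt "6 0 -4 0" --pt "6 0 -3 0" --pt "6 0 -3 0" --pt "6 0 -2 0" --pt "6 0 -2 0" --pt "0 0 0 0"

```text
time: 51.55
tool_pos: [0.5264, 0.0914, 0.101]
tool_rot: [-0.003, 0.999, -0.037, -0.008]
contact_force: [0.4, 0.1, -3.6]
gripper_width: 0.195
```

```bash
cat >> h.py <<'E'
def arc(*qs,dx=-4,dz=-29):
    plan(*[(554-.997*q+dx,89.9+.08*q,32+np.sqrt(1e4-q*q)+dz,-4.5,12) for q in qs])
E
python3 - <<'E'
from h import *
p,f,s=pose();q=(550-p[0])/.997;print('q',q); arc(q,q-6,q-12,q-18,q-24,q-30,q-36,q-42,q-48)
E
```

```text
q 23.658449220964528
t 51.5 pose [526.4  91.4 101. ] phi -4.3 F [ 0.4  0.1 -3.6] grip 0.195 zax [-0.016  0.006 -1.   ]
[[-0.0, -0.4, 0.8, 0.2], "|", [6.0, 0.0, -1.4, -0.0], "|", [6.0, 0.0, -1.0, -0.0], "|", [6.0, 0.0, -0.6, -0.0], "|", [6.0, 0.0, -0.3, -0.0], "|", [6.0, 0.0, 0.1, -0.0], "|", [6.0, 0.0, 0.5, -0.0], "|", [6.0, 0.0, 0.8, -0.0], "|", [6.0, 0.0, 1.2, -0.0], "|"]
```

Request:
step_arm --pt "6 0 -1 0" --pt "6 0 -1 0" --pt "6 0 -1 0" --pt "6 0 0 0" --pt "6 0 0 0" --pt "6 0 0 0" --pt "6 0 1 0" --pt "0 0 0 0"

```text
time: 52.35
tool_pos: [0.5725, 0.088, 0.1033]
tool_rot: [-0.003, 0.999, -0.038, -0.008]
contact_force: [-2.0, 1.6, -3.1]
gripper_width: 0.197
```

```bash
python3 - <<'E'
from h import *
p,f,s=pose();q=(550-p[0])/.997;print('q',q); arc(q,*[-x for x in range(24,60,6)],-59)
E
```

```text
q -22.536291688959533
t 52.4 pose [572.5  88.  103.3] phi -4.3 F [-2.   1.6 -3.1] grip 0.197 zax [-0.015  0.006 -1.   ]
[[0.0, -0.1, 2.8, 0.2], "|", [1.5, 0.0, 0.3, -0.0], "|", [6.0, 0.0, 1.6, -0.0], "|", [6.0, 0.0, 2.0, -0.0], "|", [6.0, 0.0, 2.4, -0.0], "|", [6.0, 0.0, 2.9, -0.0], "|", [6.1, 0.0, 3.5, -0.0], "|", [5.1, 0.0, 3.3, -0.0], "|"]
```

Request:
step_arm --pt "4 0 2 0" --pt "6 0 2 0" --pt "6 0 3 0" --pt "6 0 3 0" --pt "6 0 4 0" --pt "5 0 4 0" --pt "4 0 3 0" --pt "0 0 0 0"

```text
time: 53.15
tool_pos: [0.6204, 0.0842, 0.0859]
tool_rot: [-0.002, 0.999, -0.037, 0.002]
contact_force: [-0.7, -0.1, -1.0]
gripper_width: 0.002
```

```bash
python3 - <<'E'
from h import *
p,f,s=pose();q=(550-p[0])/.997;print('q',q); arc(q,-60)
E
```

```text
q -70.63817803995359
t 53.1 pose [620.4  84.2  85.9] phi -4.3 F [-0.7 -0.1 -1. ] grip 0.002 zax [ 0.005  0.005 -1.   ]
[[-0.0, 0.0, 6.1, 0.1], [-0.0, 0.0, 6.1, 0.1], "|", [-5.3, -0.0, -4.6, -0.0], [-5.3, -0.0, -4.6, -0.0], "|"]
```

Request:
step_arm --pt "1 0 -8 0" --pt "0 0 -14 0" --pt "0 0 -18 0" --pt "0 0 -18 0" --pt "0 0 -14 0" --pt "0 0 0 0" --pt "0 0 0 0"

```text
time: 53.85
tool_pos: [0.6207, 0.0838, 0.1646]
tool_rot: [-0.002, 0.999, -0.037, 0.003]
contact_force: [-0.7, 0.1, 0.3]
gripper_width: 0.002
```

```bash
python3 - <<'E'
from h import *
jpos();grab('side')
b=np.load('side.npz')['im'][150:290,200:350,::-1]
cv2.imwrite('pics/d1.png',cv2.resize(b,None,fx=4,fy=4))
for th in (-20,-25,-30,-35):
    t=np.radians(th); w=jig(22,38+100*np.sin(t)); print(th,w.round(1),proj('side',[w[0]/1e3,w[1]/1e3,.032+.1*np.cos(t)]).round(1))
E
```

```text
jig x,y 21.1 -28.9 z 164.6 phi -4.2 F [-0.7  0.1  0.3] g 0.002 t 53.85
-20 [588.1  87.2] [264.7 196.7]
-25 [596.2  86.6] [267.6 197.2]
-30 [603.9  86. ] [270.3 198. ]
-35 [611.2  85.4] [272.9 199. ]
```

View pics/d1.png

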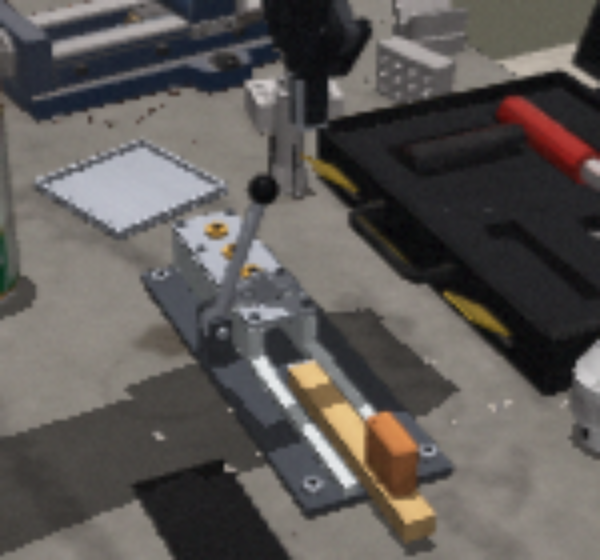

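The ball at crop (263,189) is about 9° short of locked (θ near -26°), and the stick rests in the bay. I'll push the ball the rest of the way from its near side with the shut fingers.

Request:
step_arm --pt "-12 0 -1 0" --pt "-12 0 -1 0" --pt "-12 0 -1 0" --pt "-12 0 -1 0" --pt "-12 0 0 0" --pt "0 0 0 0" --pt "0 0 0 0"

```text
time: 54.6
tool_pos: [0.5506, 0.0888, 0.1621]
tool_rot: [-0.002, 0.999, -0.037, -0.003]
contact_force: [0.2, -0.4, 1.0]
gripper_width: 0.0
```

Request:
step_arm --pt "0 0 13 0" --pt "0 0 13 0" --pt "0 0 13 0" --pt "0 0 10 0" --pt "0 0 0 0" --pt "0 0 0 0"

```text
time: 55.2
tool_pos: [0.5495, 0.0887, 0.1058]
tool_rot: [-0.002, 0.999, -0.037, -0.005]
contact_force: [-0.2, -0.1, -0.5]
gripper_width: -0.001
```

```bash
python3 - <<'E'
from h import *
plan((590,86,108,-4.5,6))
E
```

```text
t 55.2 pose [549.5  88.7 105.8] phi -4.2 F [-0.2 -0.1 -0.5] grip -0.001 zax [-0.009  0.004 -1.   ]
[[5.8, -0.0, -0.4, 0.0], [5.8, -0.0, -0.4, 0.0], [5.8, -0.0, -0.4, 0.0], [5.8, -0.1, -0.4, 0.0], [5.8, -0.1, -0.4, 0.0], [5.8, -0.1, -0.4, 0.0], [5.8, -0.1, -0.4, 0.0], "|"]
```

Request:
step_arm --pt "6 0 0 0" --pt "6 0 0 0" --pt "6 0 0 0" --pt "6 0 0 0" --pt "6 0 0 0" --pt "5 0 0 0" --pt "3 0 0 0" --pt "3 0 0 0"

```text
time: 56.0
tool_pos: [0.5904, 0.0857, 0.106]
tool_rot: [-0.002, 0.999, -0.037, -0.011]
contact_force: [-18.3, 0.9, 11.6]
gripper_width: 0.0
```

Request:
step_arm --pt "3 0 0 0" --pt "3 0 0 0" --pt "3 0 0 0"

```text
time: 56.3
tool_pos: [0.5901, 0.0858, 0.1064]
tool_rot: [-0.001, 0.999, -0.036, -0.025]
contact_force: [-14.9, 0.4, 7.8]
gripper_width: -0.001
```

```bash
python3 - <<'E'
from h import *
plan((590,86,108,-4.5,6))
grab('side');im=np.load('side.npz')['im']; v=cv2.cvtColor(im,cv2.COLOR_RGB2HSV)[...,2]
print((im.sum(2)[190:206,258:284]//10).tolist())
E
```

```text
t 56.3 pose [590.1  85.8 106.4] phi -4.2 F [-14.9   0.4   7.8] grip -0.001 zax [-0.051  0.004 -0.999]
[[-0.2, -0.2, -1.6, 0.3], "|"]
[[38, 38, 39, 29, 26, 11, 6, 4, 3, 4, 3, 4, 4, 5, 7, 7, 6, 5, 4, 20, 27, 29, 19, 9, 5, 5], [38, 38, 37, 35, 23, 9, 4, 4, 6, 4, 4, 4, 5, 6, 6, 5, 6, 5, 11, 38, 31, 28, 29, 28, 24, 13], [37, 38, 38, 34, 17, 12, 12, 6, 4, 5, 3, 5, 5, 6, 11, 7, 9, 14, 23, 38, 27, 28, 28, 29, 29, 27], [39, 38, 38, 35, 17, 22, 27, 14, 5, 5, 5, 4, 3, 15, 29, 18, 27, 26, 28, 38, 40, 25, 24, 24, 29, 30], [40, 40, 39, 34, 18, 22, 28, 14, 6, 5, 5, 6, 6, 15, 29, 18, 26, 27, 25, 36, 38, 22, 10, 15, 23, 27], [39, 40, 38, 35, 18, 22, 28, 15, 7, 5, 5, 6, 5, 20, 27, 18, 27, 26, 23, 36, 37, 37, 24, 9, 6, 14], [40, 39, 40, 36, 17, 23, 28, 14, 6, 4, 5, 6, 6, 14, 5, 3, 4, 12, 19, 36, 38, 38, 35, 23, 8, 5], [41, 40, 39, 33, 14, 21, 29, 14, 7, 6, 4, 5, 6, 9, 5, 5, 3, 3, 7, 19, 36, 38, 38, 36, 23, 10], [40, 41, 40, 33, 15, 22, 28, 15, 6, 6, 7, 4, 4, 9, 5, 6, 4, 3, 3, 18, 22, 37, 39, 37, 36, 21], [38, 39, 40, 33, 16, 23, 28, 11, 6, 5, 5, 5, 5, 8, 5, 6, 5, 3, 3, 25, 38, 40, 40, 38, 37, 37], [37, 38, 40, 32, 17, 24, 29, 12, 5, 6, 5, 6, 4, 4, 3, 3, 4, 2, 4, 36, 40, 40, 38, 39, 38, 37], [38, 38, 39, 33, 17, 24, 29, 11, 6, 6, 6, 6, 4, 9, 5, 3, 3, 3, 11, 37, 40, 40, 40, 40, 40, 38], [33, 39, 40, 31, 17, 24, 28, 11, 6, 6, 5, 5, 10, 16, 8, 3, 5, 12, 37, 40, 41, 41, 41, 40, 41, 41], [29, 39, 41, 40, 29, 26, 28, 12, 6, 8, 11, 17, 17, 29, 21, 21, 21, 38, 41, 41, 41, 41, 41, 42, 43, 42], [56, 55, 43, 41, 41, 36, 31, 24, 29, 29, 29, 30, 31, 28, 30, 38, 40, 40, 40, 40, 40, 41, 41, 42, 42, 41], [57, 57, 51, 43, 41, 41, 38, 35, 36, 32, 32, 32, 29, 27, 38, 40, 39, 40, 40, 41, 41, 42, 42, 40, 41, 40]]
```

The lever hits its locked stop at x 590 with 15 N, as predicted. Back off and rise, then go slowly to the stick handle.

Request:
step_arm --pt "-3 0 0 0" --pt "-6 0 0 0" --pt "-6 0 0 0" --pt "0 0 -8 0" --pt "0 0 -10 0" --pt "0 0 -10 0" --pt "0 0 -10 0" --pt "0 0 -5 0" --claw 0

```text
time: 57.15
tool_pos: [0.5787, 0.0867, 0.1556]
tool_rot: [-0.001, 0.999, -0.036, -0.022]
contact_force: [-0.0, -1.1, -0.2]
gripper_width: 0.0
```

```bash
python3 - <<'E'
from h import *
p,f,s=pose()
T=[]
N=11
for i in range(1,N+1):
    k=i/N; T.append((p[0]+(579-p[0])*k,p[1]+(-93-p[1])*k,p[2]+(105-p[2])*k,f+(85.4-f)*k))
plan(*T)
import numpy as np
W=cloud('side');im=np.load('side.npz')['im'];hsv=cv2.cvtColor(im,cv2.COLOR_RGB2HSV);x,y,z=[W[...,i] for i in range(3)]
wd=(hsv[...,0]<28)&(hsv[...,1]>80)&(x>.53)&(x<.62)&(y>-.16)&(y<.02)
comps('handle',wd&(z>.052)&(z<.066),W,minpx=10);comps('bar',wd&(z>.017)&(z<.066),W,minpx=10)
E
```

```text
t 57.1 pose [578.7  86.7 155.6] phi -4.1 F [-0.  -1.1 -0.2] grip 0.000 zax [-0.045  0.004 -0.999]
[[1.4, 16.3, 4.5, -8.1], "|", [-0.9, 16.3, 4.5, -8.1], "|", [-3.2, 16.0, 4.5, -8.1], "|", [-5.5, 15.4, 4.5, -8.1], "|", [-7.6, 14.5, 4.5, -8.1], "|", [-9.6, 13.3, 4.5, -8.1], "|", [-11.3, 11.8, 4.5, -8.1], "|", [-12.9, 10.1, 4.5, -8.1], "|", [-14.2, 8.1, 4.5, -8.1], "|", [-15.2, 6.0, 4.5, -8.1], "|", [-15.9, 3.8, 4.5, -8.1], "|"]
handle [297. 259.] 96 xyz [ 0.5741 -0.0984  0.0572] zmax 0.06 [array([576.1, -96.8]), array([39.2, 18.1]), np.float64(85.8)]
bar [293. 262.] 503 xyz [ 0.5744 -0.0922  0.0242] zmax 0.06 [array([579.9, -58.9]), array([158.2,  21.3]), np.float64(85.1)]
```

Request:
step_arm --pt "0 4 0 -2" --pt "0 4 0 -2" --pt "0 4 0 -2" --pt "0 4 0 -2" --pt "0 4 1 -2" --pt "0 4 1 -2" --pt "0 4 1 -2" --pt "0 4 1 -2" --claw 42

```text
time: 57.95
tool_pos: [0.5838, 0.054, 0.1583]
tool_rot: [-0.004, 0.994, 0.109, -0.017]
contact_force: [1.0, -0.0, 0.4]
gripper_width: 0.421
```

Request:
step_arm --pt "-1 4 1 -2" --pt "-1 4 1 -2" --pt "-1 4 1 -2" --pt "-1 4 1 -2" --pt "-1.5 4 1 -2" --pt "-1.5 4 1 -2" --pt "-1.5 4 1 -2" --pt "-1.5 4 1 -2"

```text
time: 58.75
tool_pos: [0.5872, 0.0187, 0.1539]
tool_rot: [-0.006, 0.968, 0.252, -0.015]
contact_force: [0.6, -1.3, 0.3]
gripper_width: 0.422
```

Request:
step_arm --pt "-2 3.5 1 -2" --pt "-2 3.5 1 -2" --pt "-2 3.5 1 -2" --pt "-2 3.5 1 -2" --pt "-2.5 3.5 1 -2" --pt "-2.5 3.5 1 -2" --pt "-2.5 3.5 1 -2" --pt "-2.5 3.5 1 -2"

```text
time: 59.55
tool_pos: [0.5913, -0.0164, 0.1495]
tool_rot: [-0.007, 0.921, 0.39, -0.012]
contact_force: [0.3, -0.3, 0.2]
gripper_width: 0.421
```

Request:
step_arm --pt "-3 3 1 -2" --pt "-3 3 1 -2" --pt "-3 3 1 -2" --pt "-3 3 1 -2" --pt "-3 2.5 1 -2" --pt "-3 2.5 1 -2" --pt "-3 2.5 1 -2" --pt "-3 2.5 1 -2"

```text
time: 60.35
tool_pos: [0.5964, -0.0509, 0.145]
tool_rot: [-0.007, 0.855, 0.519, -0.009]
contact_force: [-0.3, -0.3, 0.7]
gripper_width: 0.419
```

Request:
step_arm --pt "-3.5 2 1 -2" --pt "-3.5 2 1 -2" --pt "-3.5 2 1 -2" --pt "-3.5 2 1 -2" --pt "-4 1.5 1 -2" --pt "-4 1.5 1 -2" --pt "-4 1.5 1 -2" --pt "-4 1.5 1 -2"

```text
time: 61.15
tool_pos: [0.6012, -0.0861, 0.1406]
tool_rot: [-0.007, 0.771, 0.637, -0.007]
contact_force: [-0.3, 0.8, 0.0]
gripper_width: 0.422
```

```bash
python3 - <<'E'
from h import *
plan((577,-94.5,75,85.4,6))
E
```

```text
t 61.1 pose [601.2 -86.1 140.6] phi 79.2 F [-0.3  0.8  0. ] grip 0.422 zax [-0.02   0.002 -1.   ]
[[-1.1, -1.7, 5.5, -0.5], [-1.0, -1.8, 5.5, -0.5], [-1.0, -1.8, 5.5, -0.5], [-1.0, -1.8, 5.5, -0.5], [-1.0, -1.8, 5.5, -0.5], [-1.0, -1.8, 5.5, -0.5], [-1.0, -1.8, 5.5, -0.5], [-0.9, -1.8, 5.5, -0.5], [-0.9, -1.8, 5.5, -0.5], [-0.9, -1.8, 5.5, -0.5], [-0.9, -1.8, 5.5, -0.5], [-0.9, -1.8, 5.5, -0.5], "|"]
```

Request:
step_arm --pt "-1 -3 8 -1" --pt "-1 -3 8 -1" --pt "-1 -3 8 -1" --pt "-2 -3 8 -1" --pt "-2 -3 8 -1" --pt "-1 -3 8 -1" --pt "-1 -3 8 0" --pt "-1 -2 7 0"

```text
time: 61.95
tool_pos: [0.5737, -0.0932, 0.0733]
tool_rot: [-0.007, 0.734, 0.68, -0.007]
contact_force: [0.5, -0.5, -0.2]
gripper_width: 0.419
```

Request:
step_arm --pt "0 0 0 0" --pt "0 0 0 0"

```text
time: 62.15
tool_pos: [0.5725, -0.0931, 0.0716]
tool_rot: [-0.009, 0.734, 0.679, -0.007]
contact_force: [0.7, -0.0, 0.6]
gripper_width: 0.414
```

```bash
python3 - <<'E'
from h import *
plan((577,-94.5,31,85.4,8))
E
```

```text
t 62.1 pose [572.5 -93.1  71.6] phi 85.6 F [ 0.7 -0.   0.6] grip 0.414 zax [-0.022  0.003 -1.   ]
[[-0.2, 0.9, 6.7, 0.0], [-0.2, 0.9, 6.7, 0.0], [-0.2, 0.9, 6.7, 0.0], [-0.2, 0.9, 6.7, 0.0], [-0.2, 0.9, 6.7, 0.0], [-0.2, 0.9, 6.7, 0.0], "|"]
```

Request:
step_arm --pt "-1 4 4 0" --pt "0 0 8 0" --pt "0 0 8 0" --pt "0 0 8 0" --pt "0 0 8 0" --pt "0 0 4 0" --pt "0 0 0 0"

```text
time: 62.85
tool_pos: [0.5768, -0.0944, 0.0285]
tool_rot: [-0.008, 0.734, 0.679, -0.007]
contact_force: [-0.2, -0.3, 0.7]
gripper_width: 0.419
```

Request:
step_arm --pt "0 0 0 0" --pt "0 0 0 0" --pt "0 0 0 0" --pt "0 0 0 0" --claw 0

```text
time: 63.25
tool_pos: [0.577, -0.0946, 0.0288]
tool_rot: [-0.008, 0.734, 0.68, -0.007]
contact_force: [0.4, -1.1, -1.3]
gripper_width: 0.2
```

Request:
step_arm --pt "0 0 -6 0" --pt "0 0 -8 0" --pt "0 0 -8 0" --pt "0 0 -8 0" --pt "0 0 -8 0" --pt "0 0 -4 0" --pt "0 0 0 0"

```text
time: 63.95
tool_pos: [0.5786, -0.0948, 0.076]
tool_rot: [-0.007, 0.734, 0.68, -0.006]
contact_force: [-0.2, -0.1, -1.6]
gripper_width: 0.201
```

```bash
python3 - <<'E'
from h import *
plan((470,-149.5,65,85.4,10))
E
```

```text
t 64.0 pose [578.6 -94.8  76. ] phi 85.6 F [-0.2 -0.1 -1.6] grip 0.201 zax [-0.018  0.001 -1.   ]
[[-4.8, -8.0, 1.0, 0.0], [-4.8, -8.0, 1.0, 0.0], [-4.8, -8.0, 1.0, 0.0], [-4.8, -8.0, 1.0, 0.0], [-4.8, -8.0, 1.0, 0.0], [-4.8, -8.0, 1.0, 0.0], [-4.8, -8.0, 1.0, 0.0], [-4.8, -8.0, 1.0, 0.0], [-4.9, -8.0, 1.0, 0.0], [-4.9, -8.0, 1.0, 0.0], [-4.9, -8.0, 1.0, 0.0], [-4.9, -8.0, 1.0, 0.0], [-4.9, -8.0, 1.0, 0.0], "|"]
```

Request:
step_arm --pt "-5 -8 0 0" --pt "-5 -8 0 0" --pt "-5 -8 0 0" --pt "-5 -8 0 0" --pt "-5 -8 0 0" --pt "-5 -8 0 0" --pt "-5 -8 0 0" --pt "-5 -8 0 0"

```text
time: 64.75
tool_pos: [0.5045, -0.1324, 0.0756]
tool_rot: [-0.008, 0.734, 0.68, -0.007]
contact_force: [0.5, 0.1, -0.8]
gripper_width: 0.201
```

Request:
step_arm --pt "-5 -8 0 0" --pt "-5 -8 0 0" --pt "-5 -8 0 0" --pt "-4 -7 0 0" --pt "0 0 0 0" --pt "0 0 0 0"

```text
time: 65.35
tool_pos: [0.4682, -0.1511, 0.0765]
tool_rot: [-0.008, 0.734, 0.679, -0.007]
contact_force: [-0.3, 0.7, -2.1]
gripper_width: 0.197
```

```bash
python3 - <<'E'
from h import *
plan((470,-149.5,25,85.4,8))
E
```

```text
t 65.3 pose [ 468.2 -151.1   76.5] phi 85.5 F [-0.3  0.7 -2.1] grip 0.197 zax [-0.021  0.002 -1.   ]
[[0.2, 0.4, 7.4, 0.0], [0.2, 0.4, 7.4, 0.0], [0.2, 0.4, 7.4, 0.0], [0.3, 0.4, 7.4, 0.0], [0.3, 0.4, 7.4, 0.0], [0.3, 0.4, 7.4, 0.0], [0.3, 0.4, 7.4, 0.0], "|"]
```

Request:
step_arm --pt "1 1 8 0" --pt "1 1 8 0" --pt "0 1 8 0" --pt "0 1 8 0" --pt "0 0 8 0" --pt "0 0 6 0" --pt "0 0 4 0" --pt "0 0 0 0"

```text
time: 66.15
tool_pos: [0.473, -0.1487, 0.0237]
tool_rot: [-0.009, 0.733, 0.68, -0.007]
contact_force: [1.0, 0.4, -2.1]
gripper_width: 0.199
```

Request:
step_arm --pt "0 0 1 0" --pt "0 0 1 0" --pt "0 0 0 0"

```text
time: 66.45
tool_pos: [0.4735, -0.1489, 0.0236]
tool_rot: [-0.009, 0.733, 0.68, -0.007]
contact_force: [0.0, 0.5, -1.0]
gripper_width: 0.203
```

```bash
python3 - <<'E'
from h import *
plan((470,-149.5,24.5,85.4,8))
E
```

```text
t 66.5 pose [ 473.5 -148.9   23.6] phi 85.6 F [ 0.   0.5 -1. ] grip 0.203 zax [-0.023  0.003 -1.   ]
[[-0.8, -3.5, -0.8, 0.2], "|"]
```

Request:
step_arm --pt "0 0 0 0" --pt "0 0 0 0" --pt "0 0 0 0" --pt "0 0 -8 0" --pt "0 0 -10 0" --pt "0 0 -12 0" --pt "0 0 -14 0" --pt "0 0 -14 0" --claw 42

```text
time: 67.25
tool_pos: [0.4743, -0.1489, 0.0847]
tool_rot: [-0.01, 0.734, 0.68, -0.008]
contact_force: [-0.2, -0.2, 0.3]
gripper_width: 0.421
```

Request:
step_arm --pt "0 0 -14 0" --pt "0 0 -14 0" --pt "0 0 -14 0" --pt "0 0 -14 0" --pt "0 0 -14 0" --pt "0 0 -14 0" --pt "0 0 -14 0" --pt "0 0 -14 0" --claw 100

```text
time: 68.05
tool_pos: [0.4777, -0.1495, 0.209]
tool_rot: [-0.008, 0.734, 0.68, -0.007]
contact_force: [-0.1, -0.5, -0.5]
gripper_width: 1.003
```

Request:
step_arm --pt "6 -1 -14 0" --pt "10 -2 -10 0" --pt "14 -2 -6 0" --pt "14 -2 -1 0" --pt "14 -2 -1 0" --pt "14 -2 -1 0" --pt "14 -2 -1 0" --pt "14 -2 -1 0"

```text
time: 68.85
tool_pos: [0.4697, -0.0397, 0.2473]
tool_rot: [-0.008, 0.733, 0.68, -0.007]
contact_force: [0.4, -0.7, 0.1]
gripper_width: 1.0
```

Request:
step_arm --pt "14 -2 -1 0" --pt "14 -2 -1 0" --pt "14 -2 -1 0" --pt "14 -2 -1 0" --pt "14 -2 -1 0" --pt "14 -2 -1 0" --pt "14 -2 -1 0" --pt "14 -2 -1 0"

```text
time: 69.65
tool_pos: [0.4547, 0.0873, 0.2486]
tool_rot: [-0.014, 0.731, 0.682, -0.011]
contact_force: [-0.2, -0.1, 0.4]
gripper_width: 1.004
```

```bash
python3 - <<'E'
from h import *
plan((441.7,257.5,225,85,15))
grab('side'); b=np.load('side.npz')['im'][130:340,160:440,::-1]; cv2.imwrite('pics/e1.png',cv2.resize(b,None,fx=2.8,fy=2.8))
W=cloud('side');x,y,z=[W[...,i] for i in range(3)]
m=(z>.178)&(z<.2)&(x>.38)&(x<.5)&(y>.2)&(y<.32);print(m.sum(),cv2.minEnclosingCircle((W[m][:,:2]*1000).astype(np.float32)) if m.sum()>5 else 0)
E
```

```text
t 69.7 pose [454.7  87.3 248.6] phi 86.1 F [-0.2 -0.1  0.4] grip 1.004 zax [-0.035  0.005 -0.999]
[[14.1, -2.0, 2.1, 0.1], [14.1, -2.0, 2.1, 0.1], [14.1, -2.0, 2.1, 0.1], [14.1, -2.0, 2.1, 0.1], [14.1, -2.1, 2.1, 0.1], [14.1, -2.1, 2.1, 0.1], [14.1, -2.1, 2.1, 0.1], [14.0, -2.1, 2.1, 0.1], [14.0, -2.2, 2.1, 0.1], [14.0, -2.2, 2.1, 0.1], [14.0, -2.2, 2.1, 0.1], [14.0, -2.2, 2.1, 0.1], "|"]
171 ((441.29693603515625, 255.3033905029297), 29.066247940063477)
```

View pics/e1.png

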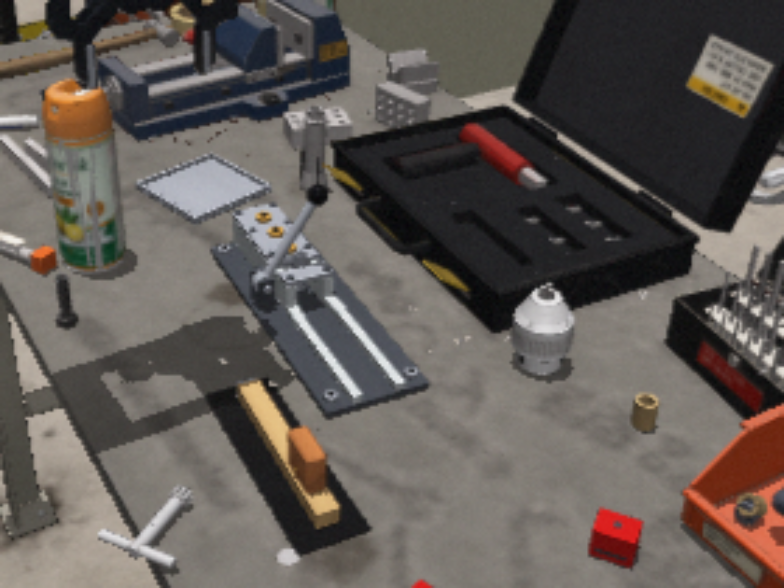

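The picture shows the stick upright on its mat at crop (290,455), and the lever locked with its ball at crop (317,193). The bay is empty, and the can stands at crop (82,170). On to the can.

Request:
step_arm --pt "14 -1 1 0" --pt "14 -1 1 0" --pt "14 -1 1 0" --pt "14 -1 1 0" --pt "14 -1 1 0" --pt "14 -1 1 0" --pt "14 -1 1 0" --pt "14 -1 1 0"

```text
time: 70.5
tool_pos: [0.4464, 0.2093, 0.2348]
tool_rot: [-0.017, 0.728, 0.685, -0.015]
contact_force: [0.4, -0.4, -0.3]
gripper_width: 0.999
```

Request:
step_arm --pt "10 -1 1 0" --pt "8 -1 1 0" --pt "6 0 0 0" --pt "0 0 0 0" --pt "0 0 0 0"

```text
time: 71.0
tool_pos: [0.4443, 0.2366, 0.2314]
tool_rot: [-0.017, 0.727, 0.686, -0.017]
contact_force: [-0.0, 0.0, 0.7]
gripper_width: 0.998
```

```bash
python3 - <<'E'
from h import *
plan((441.7,257.5,225,86,8),(441.7,257.5,155,86,10))
E
```

```text
t 71.0 pose [444.3 236.6 231.4] phi 86.7 F [-0.   0.   0.7] grip 0.998 zax [-0.048  0.002 -0.999]
[[6.9, -1.2, 2.2, 0.2], [6.9, -1.2, 2.2, 0.2], [6.9, -1.2, 2.2, 0.2], "|", [0.0, 0.5, 10.0, 0.0], [0.0, 0.5, 10.0, 0.0], [0.0, 0.5, 10.0, 0.0], [0.0, 0.5, 10.0, 0.0], [0.0, 0.5, 10.0, 0.0], [0.0, 0.5, 10.0, 0.0], [0.0, 0.5, 10.0, 0.0], "|"]
```

Request:
step_arm --pt "6 -1 2 0" --pt "6 -1 2 0" --pt "5 -1 2 0" --pt "2 0 0 0" --pt "0 0 0 0" --pt "0 0 0 0"

```text
time: 71.6
tool_pos: [0.4423, 0.2565, 0.2251]
tool_rot: [-0.017, 0.728, 0.685, -0.017]
contact_force: [0.3, -0.4, -0.2]
gripper_width: 0.998
```

Request:
step_arm --pt "0 0.5 10 0" --pt "0 0.5 10 0" --pt "0 0.5 10 0" --pt "0 0.5 10 0" --pt "0 0.5 10 0" --pt "0 0.5 8 0" --pt "0 0 5 0" --pt "0 0 0 0"

```text
time: 72.4
tool_pos: [0.4412, 0.2555, 0.1544]
tool_rot: [-0.018, 0.728, 0.685, -0.018]
contact_force: [0.1, 0.0, -0.9]
gripper_width: 1.001
```

```bash
python3 - <<'E'
from h import *
plan((441,257.5,152,86,8))
E
```

```text
t 72.4 pose [441.2 255.5 154.4] phi 86.5 F [ 0.1  0.  -0.9] grip 1.001 zax [-0.051  0.    -0.999]
[[2.0, -0.2, 2.4, 0.5], "|"]
```

Request:
step_arm --pt "2 0 2 0" --pt "0 0 0 0" --pt "0 0 0 0" --pt "0 0 0 0" --pt "0 0 0 0" --claw 0

```text
time: 72.9
tool_pos: [0.4421, 0.2581, 0.1535]
tool_rot: [-0.017, 0.728, 0.685, -0.017]
contact_force: [0.7, 0.2, -1.0]
gripper_width: 0.676
```

Request:
step_arm --pt "0 0 -4 0" --pt "0 0 -6 0" --pt "0 0 -8 0" --pt "0 0 -8 0" --pt "0 0 -8 0" --pt "0 0 -4 0" --pt "0 0 0 0"

```text
time: 73.6
tool_pos: [0.4439, 0.2579, 0.1949]
tool_rot: [-0.017, 0.728, 0.685, -0.017]
contact_force: [-0.0, -0.0, -2.5]
gripper_width: 0.673
```

```bash
python3 - <<'E'
from h import *
plan((600.3,337,200,86,10))
E
```

```text
t 73.6 pose [443.9 257.9 194.9] phi 86.5 F [-0.  -0.  -2.5] grip 0.673 zax [-0.049  0.001 -0.999]
[[4.9, 8.4, -0.7, 0.0], [4.9, 8.4, -0.7, 0.0], [4.9, 8.4, -0.7, 0.0], [4.9, 8.4, -0.7, 0.0], [4.9, 8.4, -0.7, 0.0], [4.9, 8.4, -0.7, 0.0], [4.9, 8.4, -0.7, 0.0], [4.9, 8.4, -0.7, 0.0], [4.9, 8.4, -0.7, 0.0], [4.9, 8.4, -0.7, 0.0], [5.0, 8.4, -0.7, 0.0], [5.0, 8.4, -0.7, 0.0], [5.0, 8.4, -0.7, 0.0], [5.0, 8.3, -0.7, 0.0], [5.0, 8.3, -0.7, 0.0], [5.0, 8.3, -0.7, 0.0], [5.0, 8.3, -0.7, 0.0], [5.0, 8.3, -0.7, 0.0], "|"]
```

Request:
step_arm --pt "4 6 -1 0" --pt "5 8 -1 0" --pt "5 8 -1 0" --pt "5 8 -1 0" --pt "5 8 -1 0" --pt "5 8 -1 0" --pt "5 8 -1 0" --pt "5 8 -1 0"

```text
time: 74.4
tool_pos: [0.5135, 0.2959, 0.1982]
tool_rot: [-0.018, 0.728, 0.685, -0.018]
contact_force: [0.1, -0.7, -3.0]
gripper_width: 0.675
```

Request:
step_arm --pt "5 8 -1 0" --pt "5 8 -1 0" --pt "5 8 -1 0" --pt "5 8 -1 0" --pt "5 8 -1 0" --pt "5 8 0 0" --pt "4 6 0 0" --pt "0 0 0 0"

```text
time: 75.2
tool_pos: [0.5759, 0.3299, 0.2002]
tool_rot: [-0.018, 0.728, 0.685, -0.018]
contact_force: [0.2, -0.3, -3.6]
gripper_width: 0.68
```

```bash
python3 - <<'E'
from h import *
plan((600.3,337,180,86,10),(600.3,337,158,86,6))
E
```

```text
t 75.2 pose [575.9 329.9 200.2] phi 86.5 F [ 0.2 -0.3 -3.6] grip 0.680 zax [-0.051  0.    -0.999]
[[2.2, 6.2, 4.7, 0.1], [2.2, 6.2, 4.7, 0.1], [2.2, 6.2, 4.7, 0.1], [2.2, 6.2, 4.7, 0.1], "|", [0.0, 0.3, 5.5, 0.0], [0.0, 0.3, 5.5, 0.0], [0.0, 0.3, 5.5, 0.0], [0.0, 0.3, 5.5, 0.0], "|"]
```

Request:
step_arm --pt "2 7 3 0" --pt "2 7 4 0" --pt "2 7 4 0" --pt "1 6 4 0" --pt "0 0 5 0" --pt "0 0 5 0" --pt "0 0 4 0" --pt "0 0 0 0"

```text
time: 76.0
tool_pos: [0.603, 0.335, 0.1656]
tool_rot: [-0.018, 0.728, 0.685, -0.02]
contact_force: [-0.2, -0.1, -2.9]
gripper_width: 0.677
```

Request:
step_arm --pt "0 0 2 0" --pt "0 0 2 0" --pt "0 0 1 0" --pt "0 0 0 0"

```text
time: 76.4
tool_pos: [0.6024, 0.3351, 0.1607]
tool_rot: [-0.018, 0.728, 0.685, -0.02]
contact_force: [-0.8, 0.1, -2.0]
gripper_width: 0.676
```

```bash
python3 - <<'E'
from h import *
plan((603,337,157,86,10))
grab('side'); b=np.load('side.npz')['im'][110:250,150:320,::-1]; cv2.imwrite('pics/f1.png',cv2.resize(b,None,fx=4,fy=4))
E
```

```text
t 76.4 pose [602.4 335.1 160.7] phi 86.5 F [-0.8  0.1 -2. ] grip 0.676 zax [-0.053 -0.001 -0.999]
[[1.9, 0.7, 3.7, 0.5], "|"]
```

View pics/f1.png

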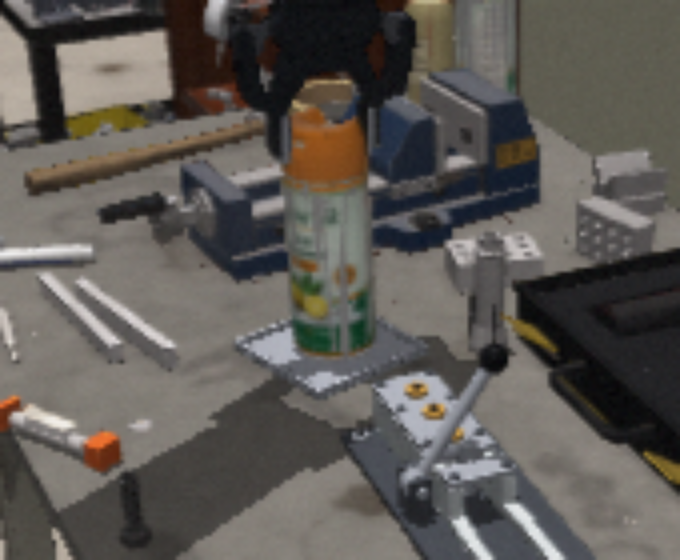

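The can hangs just above the middle of the tray, its foot at crop (335,345). I'll lower the last millimetres, release and rise.

Request:
step_arm --pt "0 0 1.5 0" --pt "0 0 1.5 0" --pt "0 0 1 0" --pt "0 0 0 0" --pt "0 0 0 0"

```text
time: 76.95
tool_pos: [0.6025, 0.3353, 0.1571]
tool_rot: [-0.018, 0.728, 0.685, -0.019]
contact_force: [-0.1, 0.1, -2.2]
gripper_width: 0.675
```

Request:
step_arm --pt "0 0 0 0" --pt "0 0 0 0" --pt "0 0 0 0" --pt "0 0 0 0" --pt "0 0 0 0" --pt "0 0 -5 0" --pt "0 0 -10 0" --pt "0 0 -10 0" --claw 100

```text
time: 77.75
tool_pos: [0.6045, 0.3355, 0.1852]
tool_rot: [-0.017, 0.728, 0.685, -0.018]
contact_force: [-0.7, 0.1, -0.3]
gripper_width: 1.001
```

Request:
step_arm --pt "0 0 -10 0" --pt "0 0 -12 0" --pt "0 0 -12 0" --pt "0 0 -12 0" --pt "0 0 -12 0" --pt "0 0 -12 0" --pt "0 0 -8 0" --pt "0 0 0 0"

```text
time: 78.55
tool_pos: [0.6104, 0.3361, 0.276]
tool_rot: [-0.016, 0.728, 0.685, -0.014]
contact_force: [-0.2, 0.5, -0.3]
gripper_width: 0.999
```

```bash
python3 - <<'E'
from h import *
jpos();grab('side'); b=np.load('side.npz')['im'][130:340,150:420,::-1]; cv2.imwrite('pics/f2.png',cv2.resize(b,None,fx=2.9,fy=2.8))
W=cloud('side');x,y,z=[W[...,i] for i in range(3)]
m=(z>.182)&(z<.2)&(x>.54)&(x<.66)&(y>.28)&(y<.39);print(m.sum(),cv2.minEnclosingCircle((W[m][:,:2]*1000).astype(np.float32)) if m.sum()>5 else 0,np.nanmax(z[m]))
E
```

```text
jig x,y 271.9 1.1 z 276.0 phi 86.5 F [-0.2  0.5 -0.3] g 0.999 t 78.55
115 ((603.1696166992188, 332.4468994140625), 29.016193389892578) 0.1924460592221377
```

View pics/f2.png

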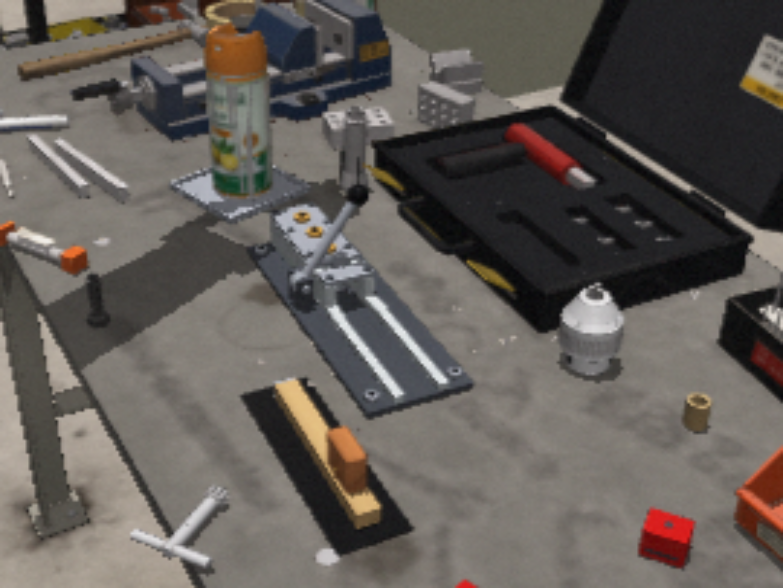

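The can stands upright in the tray at crop (240,120), with the lever locked, the stick on its mat and the bystanders in place. Handing in.

```bash
python3 -c "
from plant import *
print(job_done())"
```

```text
the job is handed in; nothing more can be done
None
```

The job is done and handed in at about 79 s. All three blocks are home under the plate, the lever is locked, the stick is back on its mat and the can is in the drip tray.

**Checks that passed:**
- **Blocks:** the row stopped with 12 N of resistance, with the handle at jig x -95 mm against -97 expected. I could not see the blocks under the plate, so this rests on the contact and the empty bay in the last picture.
- **Lever:** it met its locked stop at about 15–18 N at the predicted position, and the last picture shows it locked.
- **Stick:** the last picture shows it standing handle up on the mat.
- **Can:** it stands upright near the tray centre. The camera puts its cap at (603, 332) mm and the tray centre at (600, 335) mm.
- **Everything else:** the red look-alike in full view, the chuck, the collet and the bolt look unmoved.

**What went wrong on the way:**
- The ball slipped out of the pinch once in each direction. I regripped it to free the lever, and pushed the last 9° to locked with the shut fingers.
- The tool built up a tilt of up to about 9° over the moves. I took it out by dragging the shut fingertips along the empty bench and by pulling on the lever against its freed stop.
- To keep the order asked, the stick lay in the bay while I locked the lever, then went back to its mat.

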